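# Throw off the pawl of a geared microscope stand and lower the head

## Task

Take the orange-handled pawl bar from its green mat, work its steel rod into the gap under the red pawl's tail and flick the pawl over, gently and without touching it with the fingers, until it lies back clear of the ratchet wheel. Then lower the microscope head by pressing its column cap slowly down until it sits firmly on its stop (finish by holding a push of about 15 N on it for half a second; 30 N is too much), with the bar laid flat back on its mat and nothing else on the table disturbed.

Things in the scene. Friction and masses are not known exactly. Their poses are not given: they have to be found in the camera images.
- bar_grip (a point): Grip point of the pawl bar: orange handle 100 long, 16 wide, 20 high, then a straight round steel rod 8 in diameter, 201 overall, 0.115 kg; starts flat on the mat. The point is on the bar's axis, half-way up the handle (10 above its underside), 25 behind the handle's front end, near the centre of mass. x axis along the bar towards the tip, z up.
- bar_tip (a point): The rounded tip of the bar's steel rod, on its axis: 126 from bar_grip along its x.
- mat_mid (a point): Middle of the top face of the green mat, 280 x 140 (x, y) and 3 thick, fixed to the table, where the bar lies and must be laid back (flat; its grip point within 90 of the middle along x and 55 along y).
- stand: The microscope stand, fixed; origin on the table under the column's axis. White base plate 18 high, x -80 to 250, y -100 to 100; black gear case, x -65 to 65, y -45 to 45, up to z 160. The head overhangs to +x. The ratchet gear is on the outside of the case's -y face: bring the bar in level, pointing along +y, from that side. z is up.
- ratchet (a point): Centre of the steel ratchet wheel, 64 in diameter, 10 thick, 20 teeth, axis along the stand's y (stand frame: x 12, y -56, z 88). It is geared to the column and turns as the head moves. A yellow guard strip, 24 wide, bends round its +x side.
- pawl (a joint): Angle of the red steel pawl, rad. 0 to 0.1: its nose lies in or on the wheel's teeth (start). It grows as the tail is lifted and swung up and over to the stand's -x side; beyond 1.9 it falls over by its own weight and lies on its rest at 2.4, before that it falls back. 0.16 kg; 1 to 3 N at the tail swings it; over 20 N from the bar damages it.
- pawl_pivot (a point): Axis of the pawl's pivot, parallel to the stand's y, in the pawl's middle plane (stand frame: x -38, y -56, z 138). The pawl is 12 thick (y from -62 to -50).
- pawl_tail (a point): Underside of the pawl's tail, 13 short of its free end, in its middle plane; moves with the pawl. x axis outwards along the pawl, z out of its upper side. At the start it is 90 to the stand's +x side of the pivot and 14 lower (up to 9 higher if the nose stands on a tooth). The rod goes under here.
- guard_lip (a point): Middle of the top of the guard's yellow lip, a fixed level strip 22 x 24 (x, y) and 2 thick, under the pawl's tail (stand frame: x 59, y -57, z 111). The gap between lip and tail is 12 to 21 high; the 8 rod goes in between them along +y until its tip is past the pawl (stand y -54) but not at the case (y -45).
- column (a joint): Height of the column with arm and microscope head above its hard stop, m: 0 is fully down, 0.045 to 0.08 at the start. About 0.95 kg; a drag brake holds it at any height. While the pawl is in the wheel it goes down at most 5 mm; with the pawl off 5 to 12 N pushes it down slowly. More than 30 N on it, or faster than 0.12 m/s, harms it.
- cap_top (a point): Centre of the flat top (red disc, 26 wide) of the black rubber-mounted cap, 40 wide, on the column, facing up; 223 above the table when the head is fully down. The cap gives about 1 for every 15 N. The microscope head begins 95 from this axis on the stand's +x side and rises 80 above the cap (eyepieces 140, farther out); the other sides are clear.
- dish: Bystander: glass specimen dish, 60 wide, 12 high, on the stand's stage under the head; origin at its underside.
- jar_a: Bystander: amber specimen jar, 60 wide, 75 high; origin at its underside.
- jar_b: Bystander: green specimen jar, 60 wide, 75 high; origin at its underside.
- vial: Bystander: small clear jar with a blue cap, 38 wide, 55 high; origin at its underside.
- dishes: Bystander: two stacked clear culture dishes, 90 wide, 30 high; origin at their underside.
- brush: Bystander: specimen brush lying on the table, 160 long; origin near its middle.
- mug: Bystander: blue mug, 80 wide, 90 high; origin at its underside.
- lens: Bystander: hand lens lying on the table, 64 wide with a 90 handle; origin at the underside of its glass.
Not all that is in view belongs to the job. Of the things shaped like the part that bears bar_grip, the orange one is meant.

How it is judged:
On the way, in this order (a step that is already met when the one before it is completed fails the run):
1. the pawl has been thrown over and lies back clear of the wheel, the head still up (value of joint pawl above 2.15 rad and value of joint column above 0.03 m), for 0.2 s.
2. the head, down on its stop, is held there with a firm push (11 to 20 N) (value of joint column below 0.001 m and contact force between anything else and column between 11 and 20 N), for 0.3 s.
At the end, for the whole second after the job is handed in: The pawl lies back on its rest (joint above 2.15), the head is fully down (column within 1.2 mm of its stop), and the bar lies flat on the mat, its grip point within 90 mm of the mat's middle along x and 55 mm along y (value of joint pawl above 2.15 rad and value of joint column below 0.0012 m and x of bar_grip in the frame of mat_mid between -0.09 and 0.09 m and y of bar_grip in the frame of mat_mid between -0.055 and 0.055 m and height (world z) of bar_grip below 0.018 m and height (world z) of bar_tip between 0.004 and 0.025 m); the robot touches nothing.
It fails at once if fingers on the pawl (contact force between the fingers and pawl above 1 N).
It fails at once if more than 20 N between the bar and the pawl or any part of the stand (contact force between bar and stand above 20 N).
It fails at once if more than 30 N on the column or head (contact force between anything else and column above 30 N).
It fails at once if the head dropped or shoved down faster than 0.12 m/s (velocity of joint column below -0.12 m/s).
It fails at once if a bystander moved more than 20 mm (distance of any of dish, jar_a, jar_b, vial, dishes, brush, mug, lens from where it was at the start of the episode above 0.02 m).
It also fails if it takes over 64 s, if anything falls off the work surface, if the arm or the gripper's body presses on something with over 40 N, if the wrist force passes 120 N, or if a joint passes its speed limit or range.

## Robot

A 6-joint arm with a two-finger parallel gripper is mounted at the origin on the work surface. World frame = base frame: x ahead of the robot, y to its left, z up, the work surface at z = 0. Lengths are in m, angles in rad, forces in N, time in s.
With the tool pointing down it reaches from about 0.35 to 0.775 m from the base axis. Payload 7.3 kg.
Tool frame: the origin (TCP) lies between the finger pads; the fingertips stand robot.tcp_to_tips ahead of it and the grasp point (between the pads) lies 2 mm behind it (robot.tcp_to_tips is the distance from the TCP to the fingertips, in m); y points along the fingers, x is the direction in which the jaws open and shut, and the axes are right-handed (so a half turn about y gives the same grasp; the last joint's range is limited). The gripper opens to 92 mm and grips with 3 to 60 N. Pads are 19 mm wide; open, the fingers measure 130 mm over their backs; the gripper's body (75 mm by 190 mm) begins 47 mm behind the grasp point.
Start: joints at [-1.333, 0.342, 1.524, -0, 1.275, -0.146], TCP at [0.197, -0.487, 0.244] pointing down, gripper open.
Joint ranges: [-2.53, 2.53], [-0.77, 2.02], [0.04, 2.7], [-1, 4.14], [0.28, 2.66], [-3.11, 3.11]. Speed limits (rad/s): [2.57, 2.57, 3.14, 3.14, 3.14, 3.14].

## Interface

Orientations are given as [roll, pitch, yaw] about the fixed x, y, z axes, in that order (R = Rz(yaw) Ry(pitch) Rx(roll)).
In Python, from cell import status, read_camera, get_calibration, robot gives the robot as it stands.
- The arm moves only by the shell command python3 -m creep 'ROWS' [FORCE]. ROWS is JSON, a list of rows, each an object of numbers: "dx", "dy", "dz": the shift along the tool's x, y, z in m; "rx", "ry", "rz": the turn, a rotation vector about the tool's x, y, z in rad; "gripper": the opening, from 0 (shut) to 1 (fully open). A call has 1 to 20 rows; each row is the pose to reach, as a shift and turn from the pose commanded when the call began, along the tool's axes at that moment; what a row does not reach only later rows make up. A row lasts 1/8 s, in which the tool goes at most 62.5 mm and 10.7 degrees, less where a joint would pass 70% of its speed; a pose out of reach is approached as far as the arm can. A call with a gripper value outside its range is refused whole. The fingers move at their own pace and stop on an object; FORCE is the grip in N (left out, the last holds). Time passes only in rows, so rows that repeat a pose let the fingers close. It gives the time, the measured TCP pose, the force and the opening at its end, in the units of the state.
- status.observe(): the state, without advancing time (a new reading comes with each control period).
- read_camera(name): name is "scene" or "top"; returns (picture, depth): 384x512x3 uint8, red, green, blue; 384x512 float32, m along the optical axis (not along the pixel's ray), 0 where there is no reading.
- get_calibration(name): a dict with "fx", "fy", "cx", "cy" (pixels), "xyz" and "rotation" of the camera in the world. Camera axes: x right, y down, z forward; pixel columns grow to the right and rows downward; lengths in m; the calibration is good to about 2 mm. A picture is of the moment at which its call begins. get_calibration takes no time and is no camera call.
- robot.hand_in(): hands the job in, once; it reports no verdict.
The state is a dict: "time": time; "qpos": joint angles; "qvel": joint speeds; "joint_efforts": joint torques, N m; "tool_pos": TCP position; "tool_rot": TCP orientation; "contact_force": force on the tool from outside, world axes, zero at the start; "torque": the same for the moment, N m; "opening": finger opening in m.
Only numpy, scipy, OpenCV 4.12 (cv2) and the standard library are available. Lean on these libraries where they do the work, as an engineer would, in place of code of your own. Each camera call takes 0.05 s, during which the arm holds its last target.

## Working session

There is one attempt and no reset: what is moved stays moved. The work goes in short steps, Python scripts to look and compute and a shell command to move; the robot and the scene stay as the last step left them, time stands still between calls to the robot, and variables do not carry over. Pictures are saved under pics/ and viewed, and the job is handed in when it is done.

```bash
ls; mkdir -p pics; cat > h.py <<'E'
import numpy as np, cv2
from cell import status, read_camera, get_calibration, robot
from scipy.spatial.transform import Rotation as R
def save(n,im): cv2.imwrite('pics/'+n+'.png',im[...,::-1])
def Rm(c):
    r=np.array(c['rotation'],float)
    return r if r.shape==(3,3) else R.from_euler('xyz',r).as_matrix()
def ray(c,u,v):
    d=Rm(c)@np.array([(u-c['cx'])/c['fx'],(v-c['cy'])/c['fy'],1]); return np.array(c['xyz']),d
def plane(c,u,v,z):
    o,d=ray(c,u,v); return o+d*(z-o[2])/d[2]
def cloud(c,dep):
    v,u=np.mgrid[:dep.shape[0],:dep.shape[1]]
    p=np.stack([(u-c['cx'])/c['fx']*dep,(v-c['cy'])/c['fy']*dep,dep],-1)
    return p@Rm(c).T+np.array(c['xyz'])
def proj(c,p):
    q=Rm(c).T@(np.array(p)-c['xyz']); return q[0]/q[2]*c['fx']+c['cx'],q[1]/q[2]*c['fy']+c['cy']
E
python3 - <<'E'
from h import *
for n in('scene','top'):
    im,d=read_camera(n); save(n+'0',im); np.savez('/tmp/'+n+'0.npz',im=im,d=d); c=get_calibration(n); print(n,c,(d>0).mean())
print(status.observe(), robot.tcp_to_tips)
E
```

```text
pics
scene {'fx': 497.36041164854123, 'fy': 497.36041164854123, 'cx': 261.6207538103777, 'cy': 195.33897311284878, 'xyz': array([ 0.98088217, -0.56103826,  1.4366077 ]), 'rotation': array([-2.59050261, -0.01059913,  0.71101904])} 0.9958953857421875
top {'fx': 349.5079444355914, 'fy': 349.5079444355914, 'cx': 252.4981642909063, 'cy': 196.33846625085803, 'xyz': array([0.39105897, 0.01801872, 1.08006513]), 'rotation': array([-3.04712932,  0.0112543 , -1.59550754])} 0.9959767659505209
{'time': 0.1, 'qpos': array([-1.33299838e+00,  3.42654804e-01,  1.52492146e+00, -9.68266757e-06,
        1.27542474e+00, -1.45980310e-01]), 'qvel': array([ 1.30401700e-03, -2.55853772e-04, -2.48352401e-03, -9.22156448e-04,
        2.34061355e-05,  1.00478832e-03]), 'joint_efforts': array([ 1.38648771e-03, -4.32004917e+01, -2.44695103e+01,  7.18436181e-02,
        5.25247701e-02, -7.28361670e-05]), 'tool_pos': array([ 0.1965187 , -0.48645678,  0.24311356]), 'tool_rot': array([-1.57060063e+00,  1.39470999e-03, -1.18701511e+00]), 'contact_force': array([-1.12658979, -0.48607707,  0.76197369]), 'torque': array([-0.01534516,  0.0325788 ,  0.01730091]), 'opening': 0.09179059477640411} 0.017
```

View pics/scene0.png

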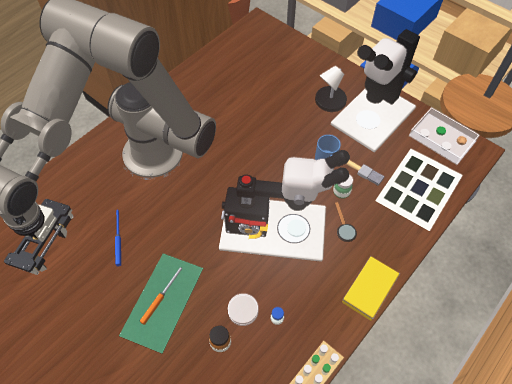

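View pics/top0.png

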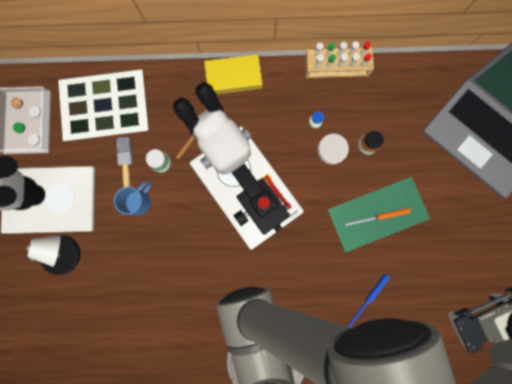

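The scene view shows the orange bar on the green mat (handle around 152,308, tip 181,268), and a blue bar-like decoy at (118,238). The stand is near (270,220), with its red cap at (246,180). The orange one on the mat fits the description. Next come crops and measurements.

```bash
python3 - <<'E'
from h import *
S=np.load('/tmp/scene0.npz');T=np.load('/tmp/top0.npz');cs=get_calibration('scene');ct=get_calibration('top')
a=cv2.resize(S['im'][240:360,100:220],None,fx=4,fy=4,interpolation=2)
b=cv2.resize(S['im'][150:270,205:345],None,fx=4,fy=4,interpolation=2)
save('crop1',np.hstack([a[:,:240],b])); 
save('crop2',cv2.resize(T['im'][120:260,170:440],None,fx=2.9,fy=2.9,interpolation=2))
for n,Z,c in(('s',S,cs),('t',T,ct)):
    im=Z['im'];hsv=cv2.cvtColor(im,cv2.COLOR_RGB2HSV);P=cloud(c,Z['d'])
    h,s,v=[hsv[...,i].astype(int) for i in range(3)]
    for nm,m,z in(('orange',(h>5)&(h<18)&(s>190)&(v>150),.013+.01),('green',(h>65)&(h<90)&(s>90)&(v>60),.003),('red',((h<5)|(h>174))&(s>170)&(v>100),None),('yellow',(h>22)&(h<32)&(s>150),None),('blue',(h>105)&(h<125)&(s>150),None)):
        k,l,st,ce=cv2.connectedComponentsWithStats(m.astype(np.uint8))
        for i in range(1,k):
            if st[i,4]>12:
                q=P[l==i]; pr=''
                ys,xs=np.nonzero(l==i)
                if nm in('orange','green'): 
                    r=cv2.minAreaRect(np.stack([xs,ys],1).astype(np.float32)); pr=[plane(c,*x,z)[:2].round(3).tolist() for x in cv2.boxPoints(r)]
                print(n,nm,st[i],ce[i].round(1),np.median(q,0).round(3),q[:,2].max().round(3),pr)
E
```

```text
s orange [140 294  23  29 134] [151.6 307.5] [ 0.434 -0.394  0.022] 1.437 [[0.437, -0.446], [0.418, -0.351], [0.432, -0.35], [0.45, -0.444]]
s green [437 127   9   7  51] [440.9 130. ] [0.734 0.757 0.014] 0.021 [[0.714, 0.77], [0.736, 0.79], [0.75, 0.765], [0.728, 0.746]]
s green [ 119  254   84   99 3743] [161.5 303.4] [ 0.442 -0.366  0.001] 1.437 [[0.416, -0.511], [0.304, -0.243], [0.452, -0.205], [0.548, -0.471]]
s red [242 176   9   8  54] [245.8 179.3] [0.455 0.    0.273] 0.277 
s red [229 216   5   4  14] [230.9 217.5] [ 0.455 -0.069  0.145] 0.147 
s red [235 218  14   6  48] [241.6 220.6] [ 0.481 -0.052  0.135] 0.146 
s red [250 221   9   4  22] [253.2 222.3] [ 0.509 -0.032  0.129] 0.136 
s yellow [260 225   8   5  23] [263.3 227.8] [ 0.539 -0.019  0.11 ] 1.437 
s yellow [249 232  11   6  32] [254.1 235.6] [ 0.515 -0.034  0.052] 0.065 
s yellow [ 344  257   55   60 1765] [371.1 286.5] [0.884 0.075 0.034] 1.437 
s yellow [343 301  29  19  57] [356.9 310.3] [ 0.894 -0.006  0.015] 0.023 
s blue [ 372    0   71   39 1942] [404.3  15.3] [ 0.236  1.33  -0.091] 1.437 
s blue [361  61
[... 1067 characters left out ...]
99   73 3472] [377.6 213.6] [ 0.433 -0.352  0.004] 1.08 [[0.447, -0.205], [0.542, -0.467], [0.413, -0.508], [0.32, -0.249]]
t red [364  42   7   7  35] [366.7  44.9] [ 0.921 -0.319  0.1  ] 0.103 
t red [365  54   6   7  30] [367.4  56.7] [ 0.884 -0.318  0.1  ] 0.106 
t red [266 177  24  31  83] [276.2 191.2] [ 0.494 -0.035  0.134] 0.151 
t red [258 197  12  11 100] [263.5 202.1] [0.454 0.    0.276] 1.08 
t yellow [ 205   55   57   39 1784] [233.4  73.8] [0.874 0.077 0.035] 1.08 
t blue [313 112  10  11  87] [317.5 116.7] [ 0.723 -0.173  0.056] 0.061 
t blue [367 275  22  28 179] [377.4 288. ] [ 0.21  -0.336  0.02 ] 1.08 
t blue [349 304  17  23  52] [356.8 314.9] [ 0.132 -0.273  0.014] 0.019
```

View pics/crop1.png

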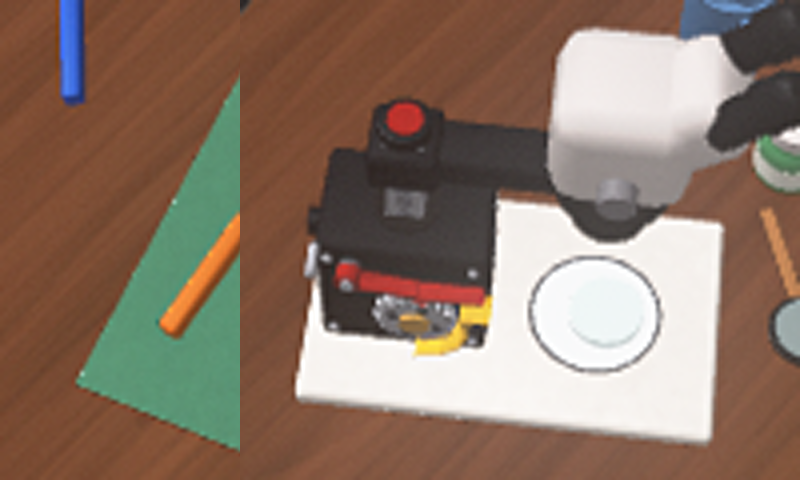

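View pics/crop2.png

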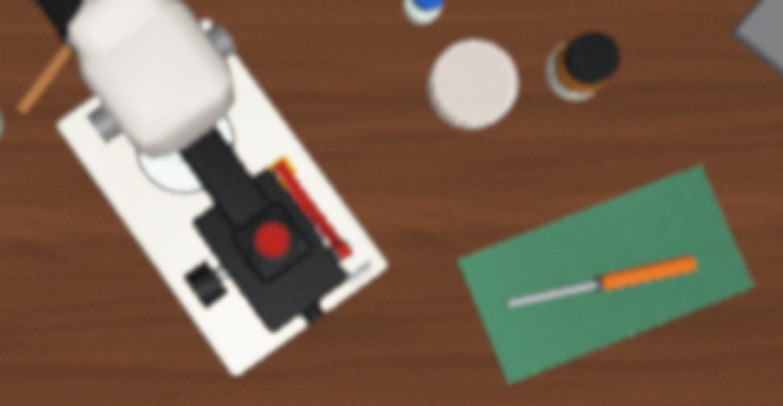

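```bash
python3 - <<'E'
from h import *
from scipy.optimize import least_squares
S=np.load('/tmp/scene0.npz');T=np.load('/tmp/top0.npz');cs=get_calibration('scene');ct=get_calibration('top')
# stand plate outline by white mask hull edges
cap=[]
for n,Z,c,box in(('s',S,cs,(190,270,205,345)),('t',T,ct,(120,255,180,310))):
    im=Z['im'];hsv=cv2.cvtColor(im,cv2.COLOR_RGB2HSV);P=cloud(c,Z['d'])
    m=np.zeros(im.shape[:2],bool);y0,y1,x0,x1=box
    w=(hsv[...,1]<45)&(hsv[...,2]>170)&(abs(P[...,2]-.018)<.012)
    m[y0:y1,x0:x1]=w[y0:y1,x0:x1]
    k,l,st,ce=cv2.connectedComponentsWithStats(m.astype(np.uint8));
    q=P[m]; print(n,'plate z',np.median(q[:,2]))
    ys,xs=np.nonzero(m)
    # plane-project pixel, fit rect
    pts=np.array([plane(c,x,y,.018)[:2] for x,y in zip(xs,ys)]).astype(np.float32)
    r=cv2.minAreaRect(pts*1000); print(r, cv2.boxPoints(r).round(1).tolist())
    # cap disc
    h,s,v=[hsv[...,i].astype(int) for i in range(3)]
    red=((h<5)|(h>174))&(s>150)&(v>90)&(P[...,2]>.2)&(P[...,2]<.35)
    ys,xs=np.nonzero(red); print('cap px',xs.mean(),ys.mean(),'z',np.median(P[red][:,2])); cap.append(ray(c,xs.mean(),ys.mean()))
    # rod
    gr=(s<70)&(v>110)&(P[...,2]<.05)
    # handle+rod: non green inside mat
    o=(h>5)&(h<18)&(s>150)&(v>120)&(np.hypot(P[...,0]-.43,P[...,1]+.39)<.1)
    ys,xs=np.nonzero(o); hp=np.array([plane(c,x,y,.018)[:2] for x,y in zip(xs,ys)])
    ce=hp.mean(0);d=np.linalg.svd(hp-ce)[2][0]; d*=np.sign(d[1]); t=(hp-ce)@d
    print('handle c',ce.round(4),'dir',np.degrees(np.arctan2(d[1],d[0])),'len',t.min(),t.max())
    g=(np.hypot(P[...,0]-.41,P[...,1]+.29)<.09)&~((h>60)&(h<95)&(s>75))&~o&(P[...,2]<.04)
    k,l,st,cc=cv2.connectedComponentsWithStats(g.astype(np.uint8))
    for i in range(1,k):
        if st[i,4]>25:
            ys,xs=np.nonzero(l==i); hp2=np.array([plane(c,x,y,.013)[:2] for x,y in zip(xs,ys)])
            c2=hp2.mean(0);d2=np.linalg.svd(hp2-c2)[2][0];d2*=np.sign(d2[1]);t=(hp2-c2)@d2
            print('rod',st[i],c2.round(4),np.degrees(np.arctan2(d2[1],d2[0])),'tip',c2+d2*t.max(),'tail',c2+d2*t.min(),np.median(P[l==i][:,2]))
(o1,d1),(o2,d2)=cap
A=np.stack([d1,-d2],1);t=np.linalg.lstsq(A,o2-o1,rcond=None)[0]; print('cap tri',o1+d1*t[0],o2+d2*t[1])
E
```

```text
s plate z 0.01648395310097661
((560.5131225585938, 53.88780212402344), (419.5574645996094, 239.17633056640625), 51.25455856323242) [[335.8999938964844, -34.900001525878906], [522.5, -184.60000610351562], [785.0999755859375, 142.6999969482422], [598.5, 292.29998779296875]]
cap px 245.86666666666667 179.2 z 0.2729790354251441
handle c [ 0.4313 -0.3982] dir 99.93662672887075 len -0.07888100422157668 0.07067644510951827
rod [168 253  32  14 156] [ 0.3901 -0.2207] 19.629880814032425 tip [ 0.4404113  -0.20274392] tail [ 0.34091069 -0.23823298] -0.0017483601390252401
rod [143 258  18  30 137] [ 0.3432 -0.3211] 109.98947951373698 tip [ 0.32529657 -0.27205349] tail [ 0.36034544 -0.3684045 ] -0.0018778444460081367
rod [156 267  26  30 113] [ 0.4135 -0.3031] 100.23905929786977 tip [ 0.40354986 -0.24782849] tail [ 0.42387377 -0.36034388] 0.013517261486981624
rod [186 271  17  34 198] [ 0.4873 -0.2683] 110.15710590642597 tip [ 0.4673742  -0.21389725] tail [ 0.5057795  -0.31852145] -0.001630044329998026
t plate z 0.01826067540400511
((522.45703125, 47.61039733886719), (328.1046447753906, 198.91281
[... 302 characters left out ...]
8726426785 0.04911707458132307
rod [330 192  38  17 231] [ 0.4794 -0.2613] 109.82731031894998 tip [ 0.45904567 -0.2048439 ] tail [ 0.50026379 -0.31916062] 0.0008052268044871358
rod [328 212  16  35 188] [ 0.3833 -0.2154] 19.58243312652937 tip [ 0.43580828 -0.19668436] tail [ 0.33201245 -0.23360854] 0.0007471688216514893
rod [344 212  43  14 170] [ 0.4121 -0.3114] 100.72399327994226 tip [ 0.40012648 -0.24819788] tail [ 0.4239092 -0.3737761] 0.014068932715183058
rod [351 237  32  14 140] [ 0.3359 -0.3133] 110.63466993867873 tip [ 0.31874521 -0.2678643 ] tail [ 0.35430861 -0.36230562] 0.0008664079000733071
cap tri [0.45486358 0.00089549 0.27135689] [4.54021615e-01 1.21942972e-05 2.71311006e-01]
```

```bash
cat >> h.py <<'E'
def go(p,yaw=None,tool=None):
    """print row for world TCP target p (tool down), yaw deg"""
    s=status.observe(); Rt=R.from_euler('xyz',s['tool_rot'])
    d=Rt.inv().apply(np.array(p)-s['tool_pos'])
    r=(0,0,0)
    if yaw is not None: r=(Rt.inv()*R.from_euler('xyz',[-np.pi/2,0,np.radians(yaw)])).as_rotvec()
    print('t',round(s['time'],2),'pos',s['tool_pos'].round(4),'rot',np.degrees(s['tool_rot']).round(2),'F',s['contact_force'].round(2),'op',round(s['opening'],4)); print('  d',d.round(4),'r',np.round(r,4))
O=np.array([.4535,0.,0]); Y=np.radians(34.2)
def stand(x,y,z): return O+np.array([x*np.cos(Y)-y*np.sin(Y),x*np.sin(Y)+y*np.cos(Y),z])
E
python3 - <<'E'
from h import *
go([.425,-.372,.09],10.7)
E
```

```text
t 0.1 pos [ 0.1965 -0.4865  0.2431] rot [-8.999e+01  8.000e-02 -6.801e+01] F [-1.13 -0.49  0.76] op 0.0918
  d [-0.0204  0.1532  0.2547] r [-1.1000e-03 -1.3738e+00 -1.0000e-03]
```

```bash
python3 -m creep '[{"dx":-0.003,"dy":0.01,"dz":0.025,"ry":-0.14,"gripper":0.5},{"dx":-0.005,"dy":0.03,"dz":0.055,"ry":-0.3},{"dx":-0.008,"dy":0.05,"dz":0.09,"ry":-0.46},{"dx":-0.01,"dy":0.07,"dz":0.125,"ry":-0.62},{"dx":-0.013,"dy":0.09,"dz":0.16,"ry":-0.78},{"dx":-0.015,"dy":0.11,"dz":0.19,"ry":-0.94},{"dx":-0.018,"dy":0.13,"dz":0.22,"ry":-1.1},{"dx":-0.02,"dy":0.145,"dz":0.24,"ry":-1.26},{"dx":-0.0204,"dy":0.153,"dz":0.2547,"ry":-1.374},{"dx":-0.0204,"dy":0.153,"dz":0.2547,"ry":-1.374}]'; python3 - <<'E'
from h import *
go([.425,-.372,.023],10.7)
im,d=read_camera('scene'); save('s1',cv2.resize(im[200:360,60:260],None,fx=4,fy=3.7))
E
```

```text
t 0.1 pos [ 0.1965 -0.4865  0.2431] rot [-8.999e+01  8.000e-02 -6.801e+01] F [-1.13 -0.49  0.76] op 0.0918
  d [-0.0203  0.2202  0.2547] r [-1.1000e-03 -1.3738e+00 -1.0000e-03]invalid input at $[0]: expected keys dx, dy, dz, rx, ry, rz, gripper
```

View pics/s1.png

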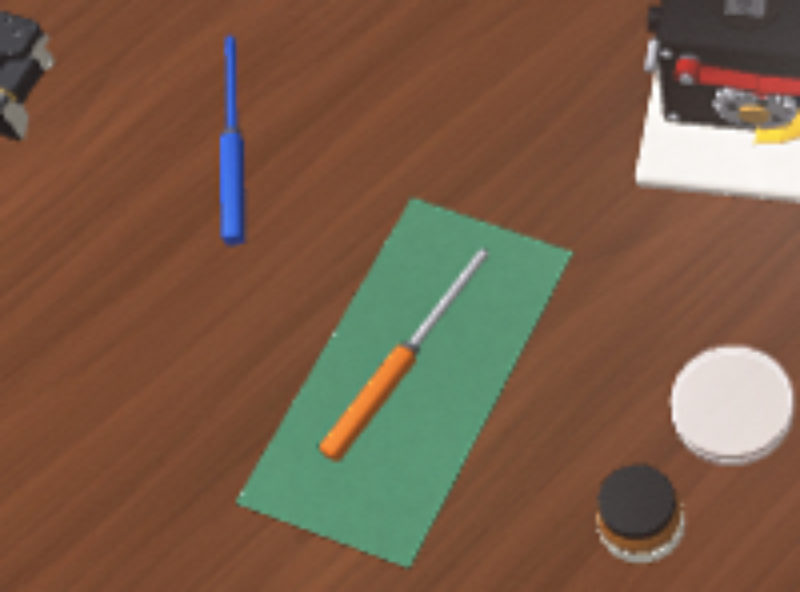

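The call was refused because every row needs all the keys. The crop confirms the target: orange bar on the mat, blue decoy off it. I'm sending the rows again with all keys.

```bash
python3 -m creep '[{"dx":-0.003,"dy":0.01,"dz":0.025,"rx":0,"ry":-0.14,"rz":0,"gripper":0.5},{"dx":-0.005,"dy":0.03,"dz":0.055,"rx":0,"ry":-0.3,"rz":0,"gripper":0.5},{"dx":-0.008,"dy":0.05,"dz":0.09,"rx":0,"ry":-0.46,"rz":0,"gripper":0.5},{"dx":-0.01,"dy":0.07,"dz":0.125,"rx":0,"ry":-0.62,"rz":0,"gripper":0.5},{"dx":-0.013,"dy":0.09,"dz":0.16,"rx":0,"ry":-0.78,"rz":0,"gripper":0.5},{"dx":-0.015,"dy":0.11,"dz":0.19,"rx":0,"ry":-0.94,"rz":0,"gripper":0.5},{"dx":-0.018,"dy":0.13,"dz":0.22,"rx":0,"ry":-1.1,"rz":0,"gripper":0.5},{"dx":-0.02,"dy":0.145,"dz":0.24,"rx":0,"ry":-1.26,"rz":0,"gripper":0.5},{"dx":-0.0204,"dy":0.153,"dz":0.2547,"rx":0,"ry":-1.374,"rz":0,"gripper":0.5},{"dx":-0.0204,"dy":0.153,"dz":0.2547,"rx":0,"ry":-1.374,"rz":0,"gripper":0.5}]'; python3 - <<'E'
from h import *
im,d=read_camera('scene'); save('s2',cv2.resize(im[200:360,60:260],None,fx=4,fy=3.7))
go([.425,-.372,.023],10.7)
E
```

```text
time: 1.4
tool_pos: [0.4254, -0.3717, 0.0898]
tool_rot: [-1.569, 0.001, 0.188]
contact_force: [0.0, -0.3, -0.0]
opening: 0.046
t 1.45 pos [ 0.425  -0.3722  0.0904] rot [-8.996e+01  4.000e-02  1.063e+01] F [-0.49  0.09  0.76] op 0.0464
  d [0.0001 0.0674 0.0002] r [-0.0007 -0.0012 -0.0006]
```

View pics/s2.png

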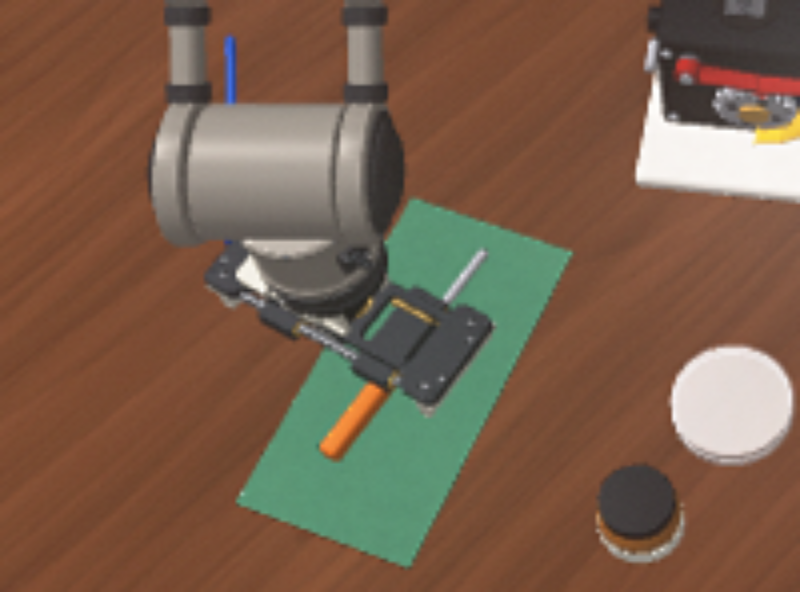

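The open jaws straddle the handle near its front. I'll lower, close and lift a little.

```bash
python3 -m creep '[{"dx":0,"dy":0.03,"dz":0,"rx":0,"ry":0,"rz":0,"gripper":0.5},{"dx":0,"dy":0.055,"dz":0,"rx":0,"ry":0,"rz":0,"gripper":0.5},{"dx":0,"dy":0.068,"dz":0,"rx":0,"ry":0,"rz":0,"gripper":0.5},{"dx":0,"dy":0.068,"dz":0,"rx":0,"ry":0,"rz":0,"gripper":0.3},{"dx":0,"dy":0.068,"dz":0,"rx":0,"ry":0,"rz":0,"gripper":0},{"dx":0,"dy":0.068,"dz":0,"rx":0,"ry":0,"rz":0,"gripper":0},{"dx":0,"dy":0.068,"dz":0,"rx":0,"ry":0,"rz":0,"gripper":0},{"dx":0,"dy":0.068,"dz":0,"rx":0,"ry":0,"rz":0,"gripper":0},{"dx":0,"dy":0.068,"dz":0,"rx":0,"ry":0,"rz":0,"gripper":0}]' 55; python3 -m creep '[{"dx":0,"dy":-0.01,"dz":0,"rx":0,"ry":0,"rz":0,"gripper":0},{"dx":0,"dy":-0.04,"dz":0,"rx":0,"ry":0,"rz":0,"gripper":0},{"dx":0,"dy":-0.08,"dz":0,"rx":0,"ry":0,"rz":0,"gripper":0},{"dx":0,"dy":-0.12,"dz":0,"rx":0,"ry":0,"rz":0,"gripper":0},{"dx":0,"dy":-0.15,"dz":0,"rx":0,"ry":0,"rz":0,"gripper":0},{"dx":0,"dy":-0.15,"dz":0,"rx":0,"ry":0,"rz":0,"gripper":0}]'
python3 - <<'E'
from h import *
# prospective: TCP ~ 10mm above bar axis; tip 25 mm short of pawl, rod at x=56
go(stand(56,-175-60,.128),34.2)
im,d=read_camera('scene'); save('s3',cv2.resize(im[200:360,60:260],None,fx=4,fy=3.7))
E
```

```text
time: 2.58
tool_pos: [0.4254, -0.3729, 0.0236]
tool_rot: [-1.572, -0.001, 0.187]
contact_force: [-0.1, 0.4, 5.5]
opening: 0.0153
time: 3.32
tool_pos: [0.426, -0.3734, 0.1754]
tool_rot: [-1.575, -0.003, 0.187]
contact_force: [0.5, -0.5, -1.3]
opening: 0.0153
t 3.33 pos [ 0.426  -0.3734  0.1754] rot [-90.26  -0.15  10.72] F [ 0.47 -0.47 -1.29] op 0.0153
  d [ 145.083     1.3286 -192.8691] r [ 0.0051 -0.4098  0.0017]
```

View pics/s3.png

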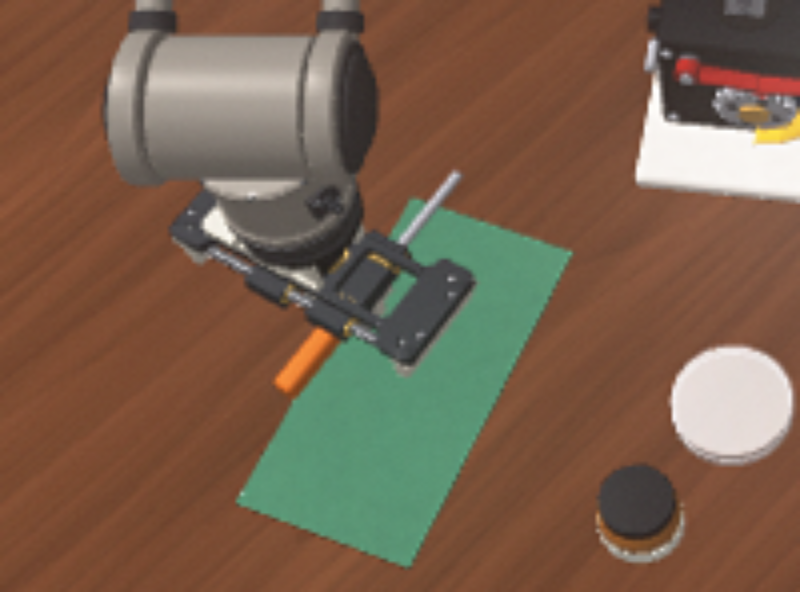

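```bash
python3 - <<'E'
from h import *
go(stand(.056,-.236,.150),34.2)
E
```

```text
t 3.38 pos [ 0.4253 -0.3726  0.1734] rot [-9.009e+01 -5.000e-02  1.072e+01] F [ 0.27 -0.47 -0.71] op 0.0157
  d [0.2424 0.0234 0.1667] r [ 0.0017 -0.4098  0.0006]
```

```bash
python3 -m creep '[{"dx":0.015,"dy":0,"dz":0.01,"rx":0,"ry":-0.03,"rz":0,"gripper":0},{"dx":0.045,"dy":0,"dz":0.03,"rx":0,"ry":-0.09,"rz":0,"gripper":0},{"dx":0.08,"dy":0,"dz":0.055,"rx":0,"ry":-0.15,"rz":0,"gripper":0},{"dx":0.12,"dy":0,"dz":0.08,"rx":0,"ry":-0.21,"rz":0,"gripper":0},{"dx":0.16,"dy":0.005,"dz":0.11,"rx":0,"ry":-0.28,"rz":0,"gripper":0},{"dx":0.2,"dy":0.01,"dz":0.138,"rx":0,"ry":-0.34,"rz":0,"gripper":0},{"dx":0.23,"dy":0.018,"dz":0.158,"rx":0,"ry":-0.39,"rz":0,"gripper":0},{"dx":0.2424,"dy":0.0234,"dz":0.1667,"rx":0,"ry":-0.41,"rz":0,"gripper":0},{"dx":0.2424,"dy":0.0234,"dz":0.1667,"rx":0,"ry":-0.41,"rz":0,"gripper":0},{"dx":0.2424,"dy":0.0234,"dz":0.1667,"rx":0,"ry":-0.41,"rz":0,"gripper":0}]'
python3 - <<'E'
from h import *
for n,b in(('scene',(160,280,215,365)),('top',(120,260,190,360))):
    im,d=read_camera(n); np.savez('/tmp/%s4.npz'%n,im=im,d=d); save(n+'4',cv2.resize(im[b[0]:b[1],b[2]:b[3]],None,fx=4,fy=4,interpolation=2))
go(stand(.056,-.236,.128),34.2)
E
```

```text
time: 4.62
tool_pos: [0.6316, -0.1645, 0.1491]
tool_rot: [-1.57, 0.001, 0.596]
contact_force: [-0.4, 0.5, -1.2]
opening: 0.0153
t 4.72 pos [ 0.6317 -0.1649  0.1497] rot [-9.002e+01  1.000e-02  3.410e+01] F [ 0.81  0.31 -1.35] op 0.0155
  d [0.0013 0.0217 0.0005] r [ 0.0004 -0.0017 -0.0001]
```

View pics/scene4.png

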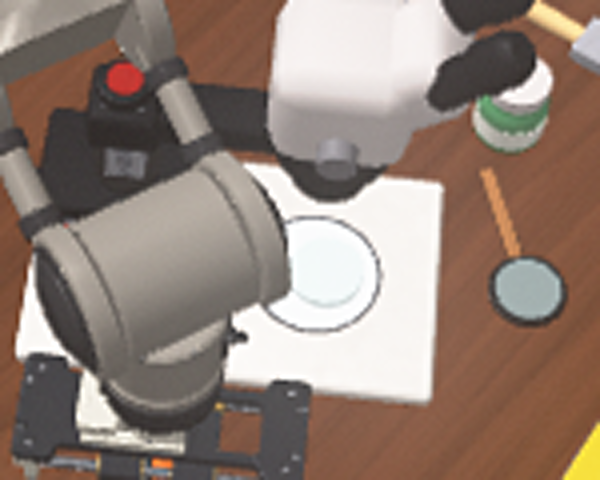

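View pics/top4.png

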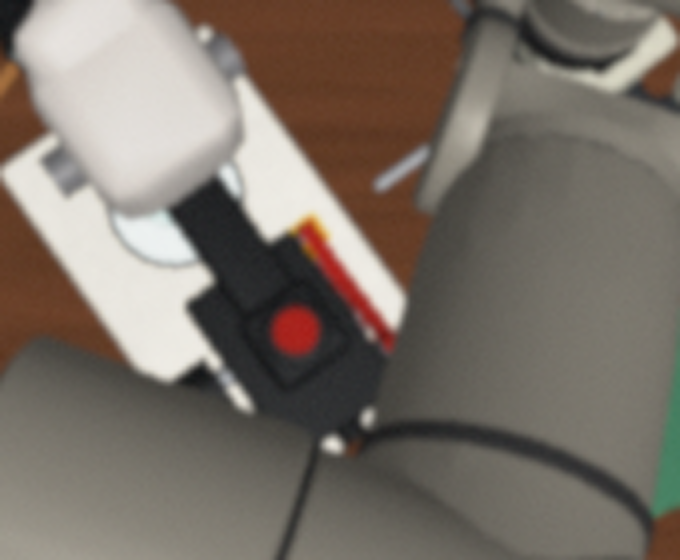

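```bash
python3 - <<'E'
from h import *
S=np.load('/tmp/scene4.npz');T=np.load('/tmp/top4.npz');cs=get_calibration('scene');ct=get_calibration('top')
P=cloud(cs,S['d']);Q=cloud(ct,T['d'])
def st(p): q=p-O; return (np.array([q[0]*np.cos(Y)+q[1]*np.sin(Y),-q[0]*np.sin(Y)+q[1]*np.cos(Y),q[2]])*1000).round(0)
for x,y in((160,30),(200,120),(10,150),(40,220),(150,250),(60,280),(200,180),(70,55),(160,400),(40,380)):
    print('s',(x,y),st(P[160+y//4,215+x//4]))
for x,y in((420,150),(470,120),(480,300),(430,300),(600,300),(250,480),(100,400),(360,500)):
    print('t',(x,y),st(Q[120+y//4,190+x//4]))
im=T['im'];h,s,v=[cv2.cvtColor(im,cv2.COLOR_RGB2HSV)[...,i].astype(int) for i in range(3)]
sub=np.s_[150:172,278:300]
print(s[sub][6:20,2:18]); 
m=np.zeros(s.shape,bool); m[157:168,280:297]=(s[157:168,280:297]<95)&(v[157:168,280:297]>105)
ys,xs=np.nonzero(m);print(len(xs))
for z in(.139,):
    hp=np.array([st(plane(ct,x,y,z)) for x,y in zip(xs,ys)]);print(hp[:,0].mean(),hp[:,1].max(),hp.min(0),hp.max(0), np.median(Q[m][:,2]))
    c=hp[:,:2].mean(0);d=np.linalg.svd(hp[:,:2]-c)[2][0];print(c,d)
s_=status.observe();print('tcp stand',st(s_['tool_pos']),s_['qpos'].round(3))
E
```

```text
s (160, 30) [  43. -127.  519.]
s (200, 120) [  70. -158.  477.]
s (10, 150) [ -33. -199.  492.]
s (40, 220) [ -11. -234.  477.]
s (150, 250) [  52. -251.  489.]
s (60, 280) [   7. -275.  488.]
s (200, 180) [  75. -203.  485.]
s (70, 55) [ -13. -116.  470.]
s (160, 400) [  61. -275.  346.]
s (40, 380) [ -25. -222.  239.]
t (420, 150) [  57. -150.  142.]
t (470, 120) [ 13. -86. 543.]
t (480, 300) [-46. -38. 598.]
t (430, 300) [-35. -26. 582.]
t (600, 300) [-70. -71. 599.]
t (250, 480) [-48.  61. 669.]
t (100, 400) [ -4.  84. 663.]
t (360, 500) [-73.  38. 659.]
[[155 159 152 154 152 155 158 161 151 163 155 156 148 128  84  50]
 [155 154 151 151 152 151 159 157 158 156 153 139 113  70  26  10]
 [150 151 156 152 157 159 157 157 153 150 134  89  48  14   5   3]
 [162 154 154 158 159 161 157 156 149 125  78  31   8   3   5   3]
 [155 169 155 156 157 156 149 135 111  66  23   5   5   3   3   8]
 [157 154 153 157 150 145 129  83  45  15   2   5   3  10  24  41]
 [150 156 159 157 140 111  70  27   6   3   3   8  25  51  75  68]
 [155 153 153 138  96  53  18   5   3   3   8  31  78 111 110  68]
 [160 151 146 100  39   8   5   3   6  18  42  86 128 139 112  52]
 [157 158 129  60  13   3   6   7  28  64 106 139 146 135  89  42]
 [156 156 130  57  15   3   9  29  81 120 145 155 149 119  67  35]
 [155 160 135  85  40  36  52  90 130 149 153 155 148 103  56  30]
 [160 158 152 126  97 101 115 145 152 154 160 148 139  88  44  30]
 [152 157 151 154 147 147 148 155 150 159 157 155 134  81  37  28]]
73
53.56164383561644 -108.0 [  33. -153.  139.] [  60. -108.  139.] 0.1416480372957023
[  53.56164384 -130.1369863 ] [-4.74480210e-04  9.99999887e-01]
tcp stand [  55. -237.  150.] [-0.372  0.654  1.268 -0.     1.22  -0.967]
```

```bash
python3 - <<'E'
from h import *
def st(p): q=p-O; return np.stack([q[...,0]*np.cos(Y)+q[...,1]*np.sin(Y),-q[...,0]*np.sin(Y)+q[...,1]*np.cos(Y),q[...,2]],-1)*1000
for n,f in(('top','top0'),('scene','scene0')):
    Z=np.load('/tmp/%s.npz'%f);c=get_calibration(n);P=st(cloud(c,Z['d']))
    h,s,v=[cv2.cvtColor(Z['im'],cv2.COLOR_RGB2HSV)[...,i].astype(int) for i in range(3)]
    m=((h<6)|(h>173))&(s>140)&(v>80)&(P[...,2]>105)&(P[...,2]<165)&(abs(P[...,0])<90)&(P[...,1]<-30)&(P[...,1]>-85)
    q=P[m]; 
    for a in range(-50,80,10):
        w=q[(q[:,0]>=a)&(q[:,0]<a+10)]
        if len(w): print(n,a,len(w),np.median(w,0).round(1),'ymin/max',w[:,1].min().round(),w[:,1].max().round(),'zmax',w[:,2].max().round(1))
    m=(h>18)&(h<33)&(s>140)&(abs(P[...,0]-60)<40)&(abs(P[...,1]+57)<30)&(P[...,2]>20)
    print(n,'yellow',[x.round(0).tolist() for x in P[m][::3]][:14])
E
```

```text
top -50 4 [-41.8 -54.2 149.4] ymin/max -57.0 -51.0 zmax 149.9
top -40 13 [-35.6 -54.9 147.6] ymin/max -58.0 -50.0 zmax 150.7
top -30 8 [-24.6 -55.2 139.8] ymin/max -58.0 -53.0 zmax 141.4
top -20 10 [-14.9 -55.  138.1] ymin/max -58.0 -52.0 zmax 140.3
top -10 12 [ -5.1 -54.1 136. ] ymin/max -58.0 -50.0 zmax 139.3
top 0 14 [  5.1 -53.1 134.9] ymin/max -58.0 -49.0 zmax 138.0
top 10 15 [ 14.6 -53.2 131.1] ymin/max -58.0 -49.0 zmax 135.9
top 20 15 [ 25.2 -53.6 132.5] ymin/max -58.0 -50.0 zmax 133.8
top 30 12 [ 34.7 -54.1 131.8] ymin/max -58.0 -49.0 zmax 134.9
top 40 9 [ 45.6 -55.4 132.4] ymin/max -58.0 -53.0 zmax 135.4
top 50 11 [ 54.6 -54.5 134.7] ymin/max -58.0 -50.0 zmax 136.5
top yellow [[55.0, -66.0, 111.0]]
scene -50 7 [-42.8 -56.1 144.5] ymin/max -64.0 -53.0 zmax 146.7
scene -40 14 [-34.4 -59.2 145. ] ymin/max -63.0 -51.0 zmax 147.4
scene -30 17 [-25.3 -59.3 137. ] ymin/max -66.0 -50.0 zmax 149.1
scene -20 16 [-14.9 -59.3 136.9] ymin/max -65.0 -54.0 zmax 143.5
scene -10 13 [ -4.9 -59.1 134.7] ymin/max -64.0 -54.0 zmax 139.3
scene 0 14 [  4.6 -58.5 132.3] ymin/max -65.0 -51.0 zmax 137.0
scene 10 16 [ 15.8 -59.5 131.1] ymin/max -66.0 -53.0 zmax 135.4
scene 20 13 [ 25.3 -58.1 129.8] ymin/max -65.0 -54.0 zmax 134.1
scene 30 14 [ 35.1 -57.4 130.1] ymin/max -66.0 -50.0 zmax 135.6
scene 40 14 [ 46.1 -59.8 130.4] ymin/max -66.0 -54.0 zmax 134.1
scene 50 12 [ 55.5 -59.1 131.8] ymin/max -66.0 -52.0 zmax 135.0
scene 60 8 [ 62.8 -57.2 128.2] ymin/max -62.0 -51.0 zmax 133.7
scene yellow [[70.0, -49.0, 112.0], [67.0, -55.0, 109.0], [56.0, -61.0, 113.0], [65.0, -59.0, 110.0], [50.0, -65.0, 112.0], [59.0, -63.0, 110.0], [68.0, -62.0, 110.0], [53.0, -65.0, 106.0], [63.0, -66.0, 110.0], [45.0, -46.0, 62.0], [57.0, -69.0, 107.0], [66.0, -66.0, 105.0], [51.0, -68.0, 98.0], [51.0, -70.0, 96.0]]
```

```bash
python3 -m creep '[{"dx":0,"dy":0.008,"dz":0,"rx":0,"ry":0,"rz":0,"gripper":0},{"dx":0,"dy":0.0205,"dz":0,"rx":0,"ry":0,"rz":0,"gripper":0},{"dx":0,"dy":0.0205,"dz":0.01,"rx":0,"ry":0,"rz":0,"gripper":0},{"dx":0,"dy":0.0205,"dz":0.022,"rx":0,"ry":0,"rz":0,"gripper":0},{"dx":0,"dy":0.0205,"dz":0.03,"rx":0,"ry":0,"rz":0,"gripper":0},{"dx":0,"dy":0.0205,"dz":0.036,"rx":0,"ry":0,"rz":0,"gripper":0},{"dx":0,"dy":0.0205,"dz":0.036,"rx":0,"ry":0,"rz":0,"gripper":0}]'
python3 - <<'E'
from h import *
im,d=read_camera('top'); np.savez('/tmp/top5.npz',im=im,d=d); save('top5',cv2.resize(im[140:220,240:340],None,fx=8,fy=7,interpolation=2))
c=get_calibration('top'); P=cloud(c,d)-O
q=np.stack([P[...,0]*np.cos(Y)+P[...,1]*np.sin(Y),-P[...,0]*np.sin(Y)+P[...,1]*np.cos(Y),P[...,2]],-1)*1000
s=cv2.cvtColor(im,cv2.COLOR_RGB2HSV)[...,1]
m=(s<60)&(abs(q[...,0]-55)<8)&(q[...,1]<-66)&(q[...,1]>-140)&(q[...,2]>100)&(q[...,2]<135)
w=q[m];print(len(w),w[w[:,1].argsort()][::max(1,len(w)//15)].round(1))
go(stand(.055,-.177,.129),34.2)
E
```

```text
time: 5.6
tool_pos: [0.612, -0.1334, 0.1292]
tool_rot: [-1.571, -0.0, 0.598]
contact_force: [0.2, -1.2, -0.2]
opening: 0.0155
36 [[  57.2 -108.   122.6]
 [  59.  -106.   121.3]
 [  52.6 -104.7  123.1]
 [  58.  -101.7  124.2]
 [  55.9 -100.2  122.6]
 [  57.8  -98.4  120.1]
 [  55.   -95.9  125.6]
 [  57.1  -94.4  120.9]
 [  54.3  -91.9  126.1]
 [  56.1  -90.   124. ]
 [  58.   -88.2  121.3]
 [  55.8  -86.6  120.4]
 [  57.2  -84.1  122.2]
 [  58.9  -82.   121.3]
 [  56.5  -80.1  123.3]
 [  54.1  -78.3  124.3]
 [  55.8  -76.2  123.1]
 [  57.7  -74.3  121. ]]
t 5.65 pos [ 0.6122 -0.1338  0.1291] rot [-9.004e+01 -2.000e-02  3.423e+01] F [-0.53 -0.45 -1.74] op 0.0155
  d [-0.0011  0.0001  0.0229] r [0.0007 0.0005 0.0003]
```

View pics/top5.png

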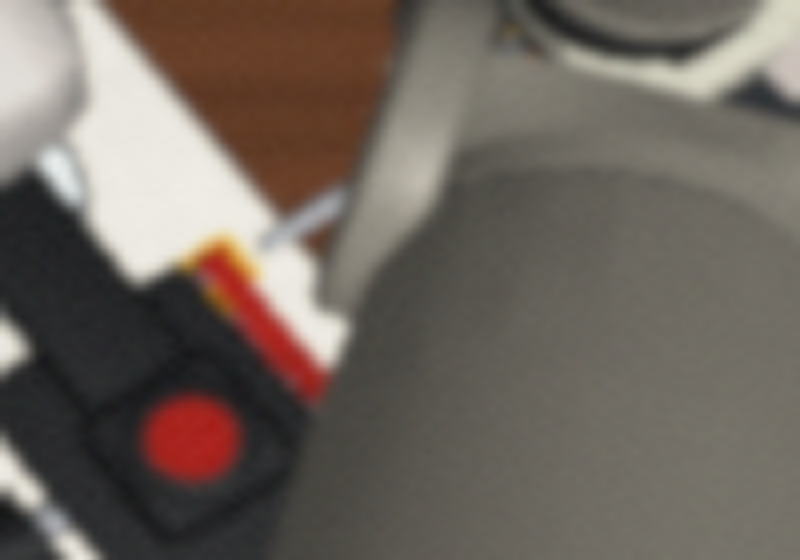

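The rod tip at crop (268,240) lines up with the yellow lip and red tail end at about (210,265). The rod axis is at roughly z 0.118. I'll insert slowly.

```bash
python3 -m creep '[{"dx":-0.0005,"dy":0,"dz":0.005,"rx":0,"ry":0,"rz":0,"gripper":0},{"dx":-0.001,"dy":0,"dz":0.01,"rx":0,"ry":0,"rz":0,"gripper":0},{"dx":-0.001,"dy":0,"dz":0.015,"rx":0,"ry":0,"rz":0,"gripper":0},{"dx":-0.001,"dy":0,"dz":0.019,"rx":0,"ry":0,"rz":0,"gripper":0},{"dx":-0.001,"dy":0,"dz":0.022,"rx":0,"ry":0,"rz":0,"gripper":0},{"dx":-0.001,"dy":0,"dz":0.022,"rx":0,"ry":0,"rz":0,"gripper":0}]'
python3 - <<'E'
from h import *
im,d=read_camera('top'); np.savez('/tmp/top6.npz',im=im,d=d); save('top6',cv2.resize(im[140:220,240:340],None,fx=8,fy=7,interpolation=2))
go(stand(.055,-.177,.129),34.2)
E
```

```text
time: 6.4
tool_pos: [0.5988, -0.1161, 0.1288]
tool_rot: [-1.571, 0.0, 0.597]
contact_force: [-0.6, -0.2, -1.7]
opening: 0.0153
t 6.45 pos [ 0.5989 -0.1163  0.1289] rot [-90.02  -0.    34.21] F [ 0.2   1.03 -1.35] op 0.0156
  d [ 0.0001 -0.0001  0.0009] r [0.0003 0.0002 0.    ]
```

View pics/top6.png

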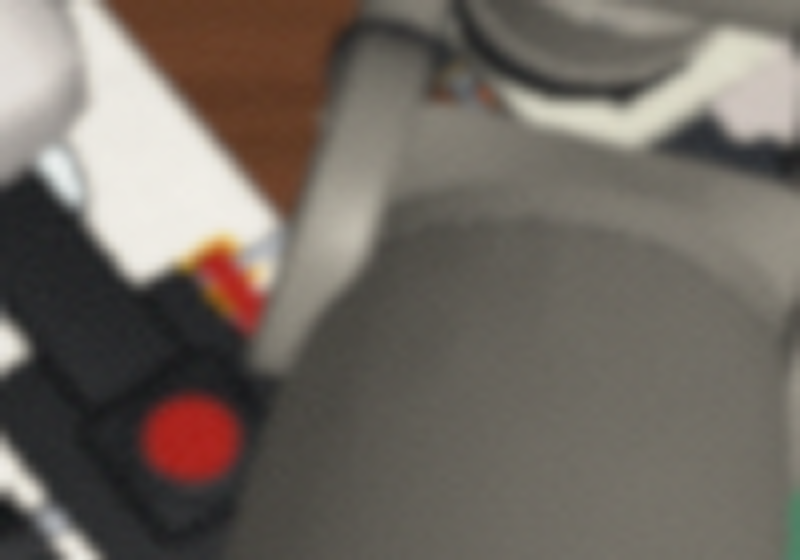

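The rod is under the tail with no force on it. I'll swing along a circle about the pivot.

```bash
python3 -m creep '[{"dx":0.0006,"dy":-0.0035,"dz":0,"rx":0,"ry":0,"rz":0,"gripper":0},{"dx":0.0013,"dy":-0.0084,"dz":0,"rx":0,"ry":0,"rz":0,"gripper":0},{"dx":0.0014,"dy":-0.0167,"dz":0,"rx":0,"ry":0,"rz":0,"gripper":0},{"dx":0.0008,"dy":-0.0266,"dz":0,"rx":0,"ry":0,"rz":0,"gripper":0},{"dx":-0.0009,"dy":-0.0362,"dz":0,"rx":0,"ry":0,"rz":0,"gripper":0},{"dx":-0.0009,"dy":-0.0362,"dz":0,"rx":0,"ry":0,"rz":0,"gripper":0}]'
python3 - <<'E'
from h import *
im,d=read_camera('top'); np.savez('/tmp/top7.npz',im=im,d=d); save('top7',cv2.resize(im[140:220,240:340],None,fx=8,fy=7,interpolation=2))
P=cloud(get_calibration('top'),d)
h,s,v=[cv2.cvtColor(im,cv2.COLOR_RGB2HSV)[...,i].astype(int) for i in range(3)]
m=((h<6)|(h>173))&(s>140)&(v>80)&(P[...,2]>105)&(P[...,2]<.26)&(P[...,2]>.1)
m=((h<6)|(h>173))&(s>140)&(v>80)&(P[...,2]<.255)&(P[...,2]>.1)&(P[...,0]<.6)
print(m.sum(),P[m][P[m][:,2].argsort()][::6].round(3)[-8:])
go(stand(.055,-.177,.129),34.2)
E
```

```text
time: 7.2
tool_pos: [0.5986, -0.117, 0.1663]
tool_rot: [-1.573, -0.001, 0.597]
contact_force: [1.3, 0.9, -1.3]
opening: 0.0155
29 [[ 0.513 -0.026  0.159]
 [ 0.52  -0.024  0.162]
 [ 0.523 -0.021  0.163]
 [ 0.52  -0.021  0.167]
 [ 0.533 -0.016  0.168]]
t 7.25 pos [ 0.5984 -0.1169  0.1657] rot [-9.007e+01 -5.000e-02  3.419e+01] F [ 0.53  0.21 -1.85] op 0.0156
  d [0.0008 0.0367 0.0012] r [ 0.0012 -0.0002  0.0009]
```

View pics/top7.png

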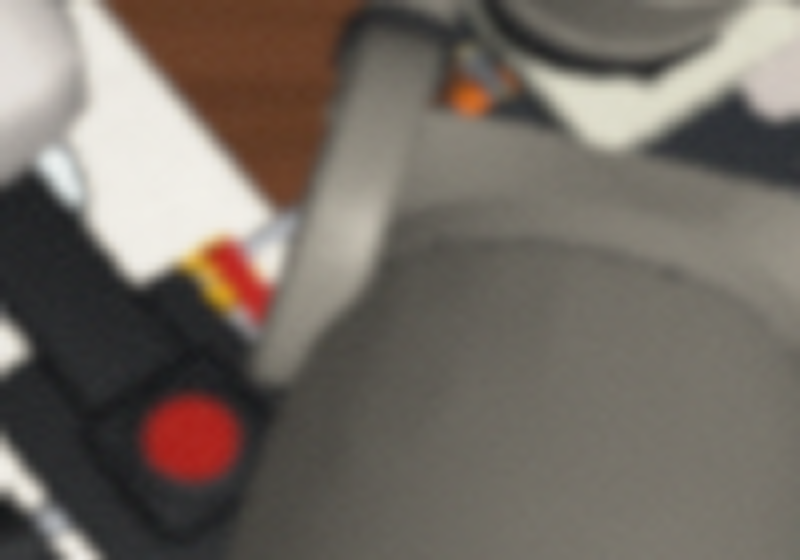

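The pawl is lifting (its top is now at 0.167) with small forces. I'll go on with the arc to about 88°.

```bash
python3 -m creep '[{"dx":-0.0027,"dy":-0.0094,"dz":0.001,"rx":0,"ry":0,"rz":0,"gripper":0},{"dx":-0.0063,"dy":-0.0185,"dz":0.001,"rx":0,"ry":0,"rz":0,"gripper":0},{"dx":-0.0109,"dy":-0.027,"dz":0.001,"rx":0,"ry":0,"rz":0,"gripper":0},{"dx":-0.0158,"dy":-0.0352,"dz":0.001,"rx":0,"ry":0,"rz":0,"gripper":0},{"dx":-0.0216,"dy":-0.0429,"dz":0.001,"rx":0,"ry":0,"rz":0,"gripper":0},{"dx":-0.0282,"dy":-0.05,"dz":0.001,"rx":0,"ry":0,"rz":0,"gripper":0},{"dx":-0.0358,"dy":-0.0559,"dz":0.001,"rx":0,"ry":0,"rz":0,"gripper":0},{"dx":-0.0436,"dy":-0.0614,"dz":0.001,"rx":0,"ry":0,"rz":0,"gripper":0},{"dx":-0.0522,"dy":-0.0656,"dz":0.001,"rx":0,"ry":0,"rz":0,"gripper":0},{"dx":-0.061,"dy":-0.0693,"dz":0.001,"rx":0,"ry":0,"rz":0,"gripper":0},{"dx":-0.0701,"dy":-0.0721,"dz":0.001,"rx":0,"ry":0,"rz":0,"gripper":0},{"dx":-0.0794,"dy":-0.0739,"dz":0.001,"rx":0,"ry":0,"rz":0,"gripper":0},{"dx":-0.0889,"dy":-0.0747,"dz":0.001,"rx":0,"ry":0,"rz":0,"gripper":0},{"dx":-0.0889,"dy":-0.0747,"dz":0.001,"rx":0,"ry":0,"rz":0,"gripper":0}]'
python3 - <<'E'
from h import *
for n in('scene','top'):
    im,d=read_camera(n); np.savez('/tmp/%s8.npz'%n,im=im,d=d); save(n+'8',cv2.resize(im[140:260,200:340],None,fx=5.5,fy=5,interpolation=2))
go(stand(-.034,-.177,.240),34.2)
E
```

```text
time: 9.0
tool_pos: [0.5235, -0.1664, 0.2398]
tool_rot: [-1.571, 0.0, 0.596]
contact_force: [-0.3, -0.1, -1.2]
opening: 0.0154
t 9.1 pos [ 0.524  -0.166   0.2397] rot [-9.000e+01 -1.000e-02  3.419e+01] F [ 0.07  0.72 -0.89] op 0.0153
  d [ 0.0009 -0.0003 -0.0001] r [ 0.0001 -0.0002  0.0001]
```

View pics/scene8.png

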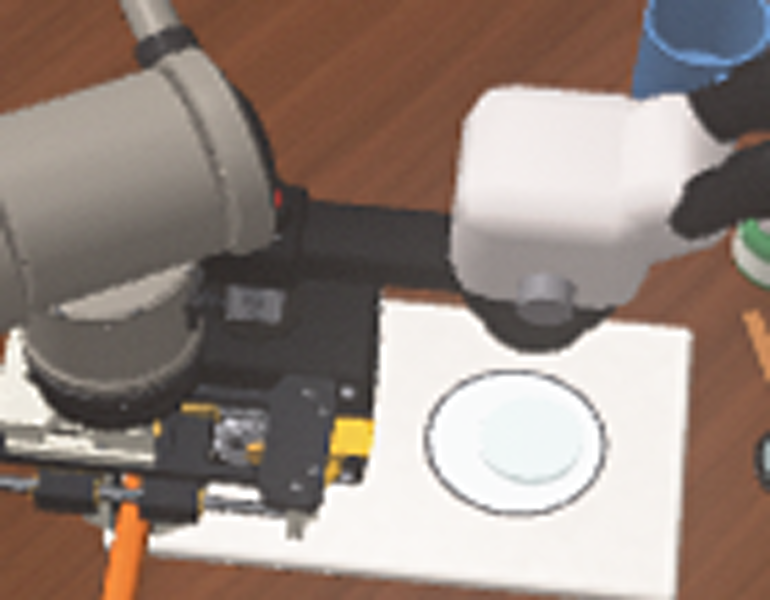

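View pics/top8.png

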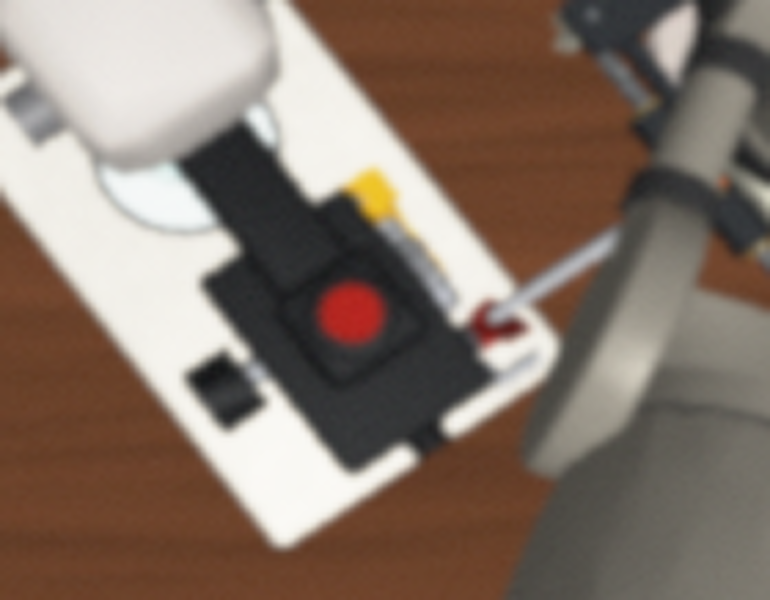

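The pawl stands upright at top crop (500,320), with the rod against its +x side. I'll take it past the balance point and then draw the rod out.

```bash
python3 -m creep '[{"dx":-0.008,"dy":0,"dz":0,"rx":0,"ry":0,"rz":0,"gripper":0},{"dx":-0.016,"dy":0.001,"dz":0,"rx":0,"ry":0,"rz":0,"gripper":0},{"dx":-0.024,"dy":0.0025,"dz":0,"rx":0,"ry":0,"rz":0,"gripper":0},{"dx":-0.032,"dy":0.0048,"dz":0,"rx":0,"ry":0,"rz":0,"gripper":0},{"dx":-0.039,"dy":0.0075,"dz":0,"rx":0,"ry":0,"rz":0,"gripper":0},{"dx":-0.044,"dy":0.01,"dz":0,"rx":0,"ry":0,"rz":0,"gripper":0},{"dx":-0.044,"dy":0.01,"dz":0,"rx":0,"ry":0,"rz":0,"gripper":0},{"dx":-0.044,"dy":0.01,"dz":0,"rx":0,"ry":0,"rz":0,"gripper":0}]'
python3 - <<'E'
from h import *
for n in('top',):
    im,d=read_camera(n); np.savez('/tmp/%s9.npz'%n,im=im,d=d); save(n+'9',cv2.resize(im[140:260,200:340],None,fx=5.5,fy=5,interpolation=2))
go(stand(-.078,-.177,.230),34.2)
E
```

```text
time: 10.1
tool_pos: [0.4878, -0.1907, 0.2298]
tool_rot: [-1.571, -0.0, 0.597]
contact_force: [-0.5, -0.1, -1.2]
opening: 0.0158
t 10.15 pos [ 0.4879 -0.1906  0.2298] rot [-9.002e+01 -1.000e-02  3.422e+01] F [ 0.03  0.4  -2.13] op 0.0153
  d [ 0.0007 -0.0002 -0.    ] r [0.0003 0.0003 0.0002]
```

View pics/top9.png

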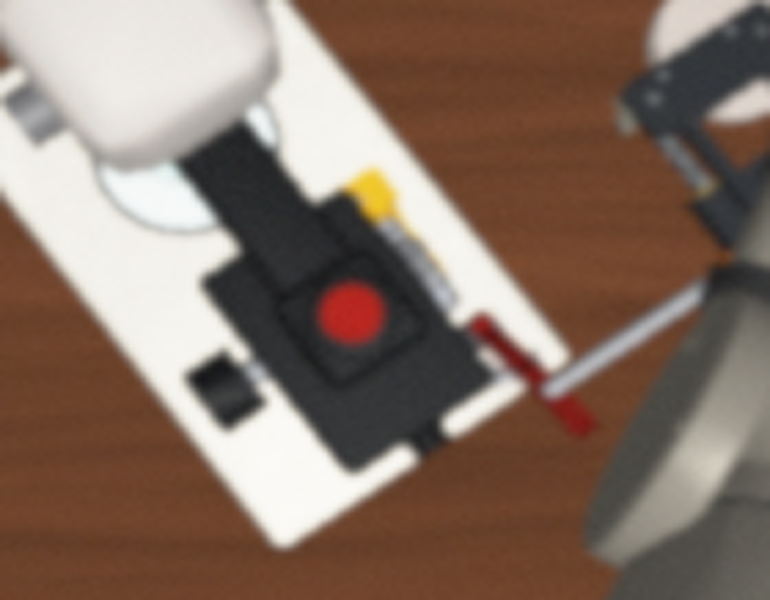

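The pawl lies over to the -x side, with its tail at crop (590,425) beyond the rod. I'll withdraw straight out and carry the bar back to the mat.

```bash
python3 -m creep '[{"dx":0.002,"dy":-0.002,"dz":-0.01,"rx":0,"ry":0,"rz":0,"gripper":0},{"dx":0.002,"dy":-0.002,"dz":-0.04,"rx":0,"ry":0,"rz":0,"gripper":0},{"dx":0.002,"dy":-0.002,"dz":-0.075,"rx":0,"ry":0,"rz":0,"gripper":0},{"dx":0.002,"dy":-0.002,"dz":-0.1,"rx":0,"ry":0,"rz":0,"gripper":0},{"dx":0.002,"dy":-0.002,"dz":-0.1,"rx":0,"ry":0,"rz":0,"gripper":0}]'
python3 - <<'E'
from h import *
for n in('scene','top'):
    im,d=read_camera(n); np.savez('/tmp/%s10.npz'%n,im=im,d=d); save(n+'10',cv2.resize(im[140:260,200:340],None,fx=5.5,fy=5,interpolation=2))
go([.426,-.368,.09],10.7)
E
```

```text
time: 10.78
tool_pos: [0.5464, -0.2738, 0.2311]
tool_rot: [-1.571, 0.0, 0.596]
contact_force: [-0.2, -0.5, -1.9]
opening: 0.0155
t 10.88 pos [ 0.5455 -0.2721  0.2313] rot [-8.995e+01  1.000e-02  3.420e+01] F [ 0.12  0.03 -0.64] op 0.0154
  d [-0.1527  0.1414 -0.0123] r [-8.000e-04  4.101e-01 -4.000e-04]
```

View pics/top10.png

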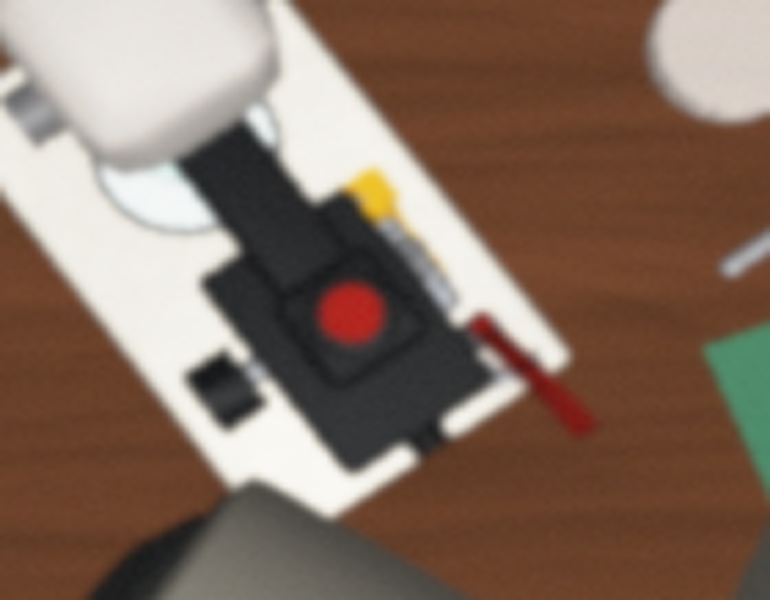

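View pics/scene10.png

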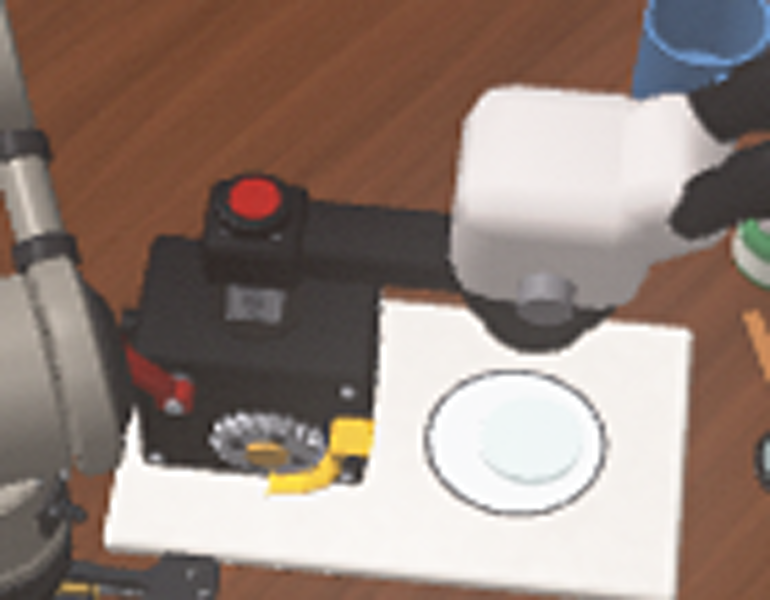

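The pawl stays over on its rest, the wheel is clear and the head is still up. Next I'll take the bar back to the mat.

```bash
python3 -m creep '[{"dx":-0.015,"dy":0.01,"dz":-0.001,"rx":0,"ry":0.04,"rz":0,"gripper":0},{"dx":-0.045,"dy":0.035,"dz":-0.003,"rx":0,"ry":0.12,"rz":0,"gripper":0},{"dx":-0.08,"dy":0.07,"dz":-0.006,"rx":0,"ry":0.21,"rz":0,"gripper":0},{"dx":-0.115,"dy":0.105,"dz":-0.009,"rx":0,"ry":0.31,"rz":0,"gripper":0},{"dx":-0.14,"dy":0.13,"dz":-0.012,"rx":0,"ry":0.38,"rz":0,"gripper":0},{"dx":-0.1527,"dy":0.1414,"dz":-0.0123,"rx":0,"ry":0.41,"rz":0,"gripper":0},{"dx":-0.1527,"dy":0.1414,"dz":-0.0123,"rx":0,"ry":0.41,"rz":0,"gripper":0}]'
python3 - <<'E'
from h import *
im,d=read_camera('scene'); save('s11',cv2.resize(im[200:360,60:260],None,fx=4,fy=3.7))
go([.426,-.368,.0245],10.7)
E
```

```text
time: 11.75
tool_pos: [0.4253, -0.3682, 0.0901]
tool_rot: [-1.57, 0.001, 0.186]
contact_force: [0.0, 0.7, -1.4]
opening: 0.0155
t 11.8 pos [ 0.4263 -0.3682  0.0909] rot [-9.003e+01 -3.000e-02  1.072e+01] F [ 0.12  0.46 -1.19] op 0.0155
  d [-0.0003  0.0664  0.0003] r [0.0005 0.0004 0.0005]
```

View pics/s11.png

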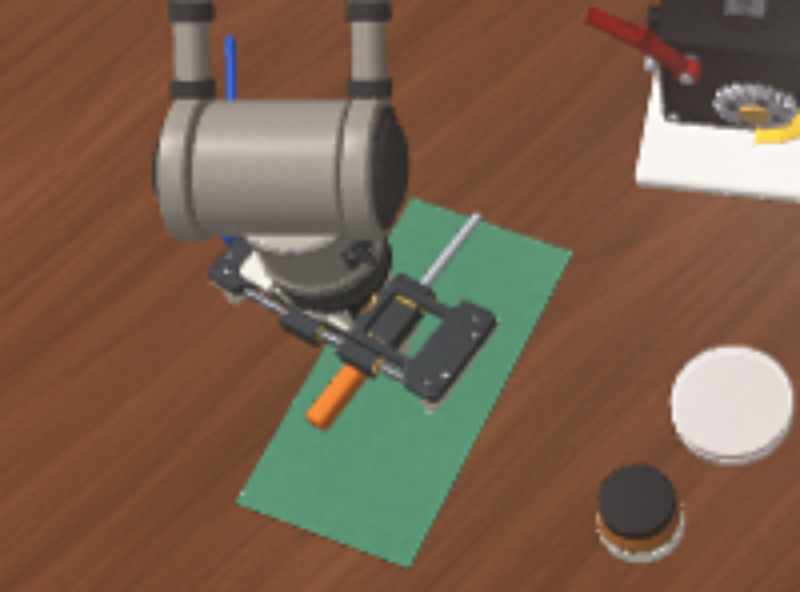

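The bar hangs over the mat, level and aligned. Lower, release, rise.

```bash
python3 -m creep '[{"dx":0,"dy":0.025,"dz":0,"rx":0,"ry":0,"rz":0,"gripper":0},{"dx":0,"dy":0.05,"dz":0,"rx":0,"ry":0,"rz":0,"gripper":0},{"dx":0,"dy":0.061,"dz":0,"rx":0,"ry":0,"rz":0,"gripper":0},{"dx":0,"dy":0.066,"dz":0,"rx":0,"ry":0,"rz":0,"gripper":0},{"dx":0,"dy":0.066,"dz":0,"rx":0,"ry":0,"rz":0,"gripper":0}]'
python3 -m creep '[{"dx":0,"dy":0,"dz":0,"rx":0,"ry":0,"rz":0,"gripper":0.3},{"dx":0,"dy":0,"dz":0,"rx":0,"ry":0,"rz":0,"gripper":0.4},{"dx":0,"dy":0,"dz":0,"rx":0,"ry":0,"rz":0,"gripper":0.4},{"dx":0,"dy":0,"dz":0,"rx":0,"ry":0,"rz":0,"gripper":0.4},{"dx":0,"dy":-0.02,"dz":0,"rx":0,"ry":0,"rz":0,"gripper":0.4},{"dx":0,"dy":-0.06,"dz":0,"rx":0,"ry":0,"rz":0,"gripper":0.4},{"dx":0,"dy":-0.12,"dz":0,"rx":0,"ry":0,"rz":0,"gripper":0.2},{"dx":0,"dy":-0.18,"dz":0,"rx":0,"ry":0,"rz":0,"gripper":0},{"dx":0,"dy":-0.24,"dz":0,"rx":0,"ry":0,"rz":0,"gripper":0},{"dx":0,"dy":-0.3,"dz":0,"rx":0,"ry":0,"rz":0,"gripper":0},{"dx":0,"dy":-0.33,"dz":0,"rx":0,"ry":0,"rz":0,"gripper":0}]'
python3 - <<'E'
from h import *
im,d=read_camera('scene'); save('s12',cv2.resize(im[200:360,60:260],None,fx=4,fy=3.7))
go([.4535,0,.34],34.2)
E
```

```text
time: 12.42
tool_pos: [0.4267, -0.3684, 0.0249]
tool_rot: [-1.572, -0.001, 0.188]
contact_force: [0.2, -0.2, -0.8]
opening: 0.0154
time: 13.8
tool_pos: [0.4264, -0.3685, 0.3583]
tool_rot: [-1.576, -0.003, 0.187]
contact_force: [-0.2, -1.0, -0.3]
opening: 0.0004
t 13.85 pos [ 0.4269 -0.369   0.3612] rot [-90.49  -0.29  10.72] F [-0.18  0.48  2.18] op 0.001
  d [0.0947 0.0186 0.3578] r [ 0.0094 -0.4099  0.0032]
```

View pics/s12.png

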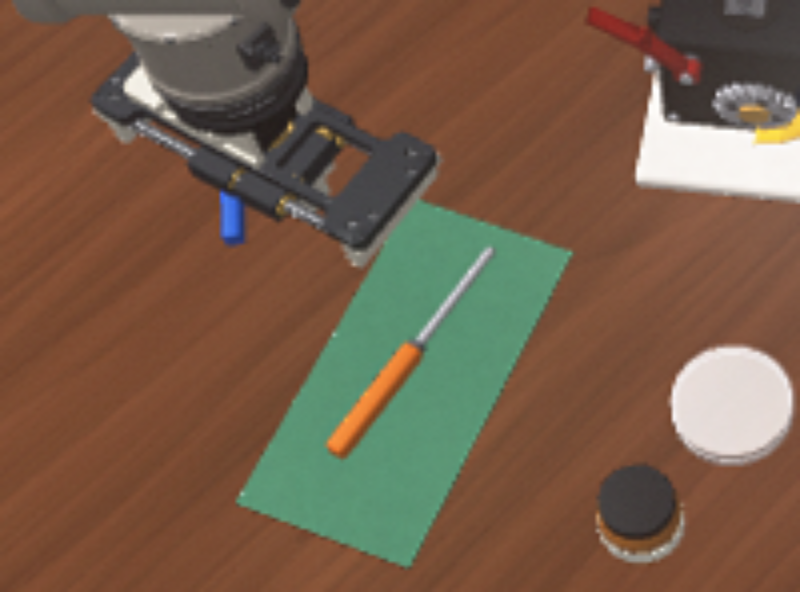

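The bar lies flat on the mat. Now I'll move above the cap with the jaws shut, jaw axis along the stand's y so the gripper body clears the head.

```bash
python3 - <<'E'
from h import *
go([.454,0,.32],34.2-90)
E
python3 -m creep '[{"dx":0.005,"dy":0,"dz":0.02,"rx":0,"ry":0.1,"rz":0,"gripper":0},{"dx":0.015,"dy":0,"dz":0.055,"rx":0,"ry":0.22,"rz":0,"gripper":0},{"dx":0.028,"dy":0,"dz":0.1,"rx":0,"ry":0.36,"rz":0,"gripper":0},{"dx":0.04,"dy":0,"dz":0.15,"rx":0,"ry":0.5,"rz":0,"gripper":0},{"dx":0.053,"dy":0,"dz":0.2,"rx":0,"ry":0.66,"rz":0,"gripper":0},{"dx":0.066,"dy":0,"dz":0.25,"rx":0,"ry":0.82,"rz":0,"gripper":0},{"dx":0.08,"dy":0.005,"dz":0.3,"rx":0,"ry":0.98,"rz":0,"gripper":0},{"dx":0.09,"dy":0.015,"dz":0.34,"rx":0,"ry":1.1,"rz":0,"gripper":0},{"dx":0.0947,"dy":0.03,"dz":0.358,"rx":0,"ry":1.161,"rz":0,"gripper":0},{"dx":0.0947,"dy":0.037,"dz":0.358,"rx":0,"ry":1.161,"rz":0,"gripper":0},{"dx":0.0947,"dy":0.037,"dz":0.358,"rx":0,"ry":1.161,"rz":0,"gripper":0}]'
python3 - <<'E'
from h import *
im,d=read_camera('scene'); np.savez('/tmp/scene13.npz',im=im,d=d); save('s13',cv2.resize(im[100:260,180:380],None,fx=4,fy=3.7))
im,d=read_camera('top');save('t13',cv2.resize(im[100:260,160:360],None,fx=4,fy=3.7))
go([.454,0,.293],34.2-90)
E
```

```text
t 13.85 pos [ 0.4269 -0.369   0.3612] rot [-90.49  -0.29  10.72] F [-0.18  0.48  2.18] op 0.001
  d [0.0951 0.0386 0.3579] r [0.0046 1.1609 0.0094]
time: 15.22
tool_pos: [0.4524, 0.0006, 0.3169]
tool_rot: [-1.572, 0.0, -0.973]
contact_force: [0.5, 0.1, -0.8]
opening: 0.0002
t 15.32 pos [4.529e-01 2.000e-04 3.177e-01] rot [-8.999e+01 -4.000e-02 -5.584e+01] F [ 0.57  0.35 -0.08] op 0.0004
  d [0.0008 0.0247 0.0008] r [-0.0002 -0.0007  0.0007]
```

View pics/s13.png

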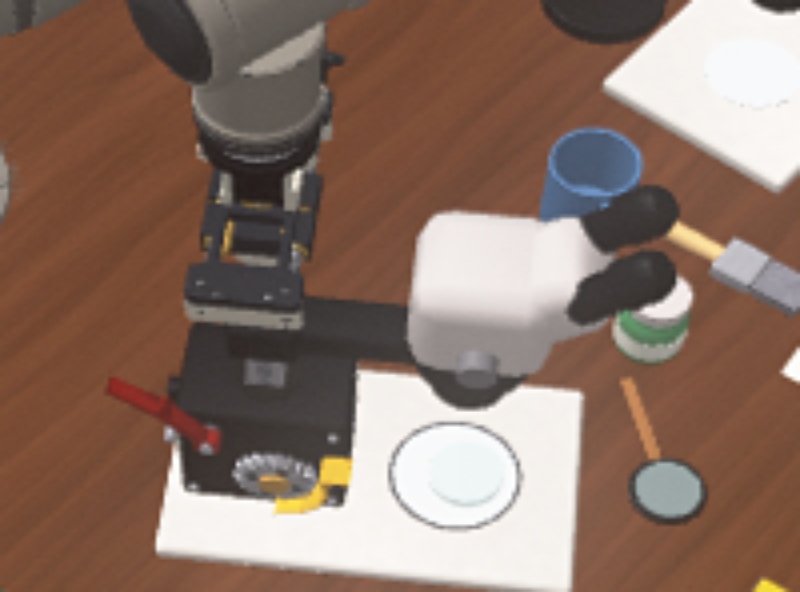

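```bash
python3 -m creep '[{"dx":0.001,"dy":0.008,"dz":0.001,"rx":0,"ry":0,"rz":0,"gripper":0},{"dx":0.001,"dy":0.016,"dz":0.001,"rx":0,"ry":0,"rz":0,"gripper":0},{"dx":0.001,"dy":0.02,"dz":0.001,"rx":0,"ry":0,"rz":0,"gripper":0},{"dx":0.001,"dy":0.0225,"dz":0.001,"rx":0,"ry":0,"rz":0,"gripper":0},{"dx":0.001,"dy":0.025,"dz":0.001,"rx":0,"ry":0,"rz":0,"gripper":0},{"dx":0.001,"dy":0.0275,"dz":0.001,"rx":0,"ry":0,"rz":0,"gripper":0},{"dx":0.001,"dy":0.03,"dz":0.001,"rx":0,"ry":0,"rz":0,"gripper":0},{"dx":0.001,"dy":0.0325,"dz":0.001,"rx":0,"ry":0,"rz":0,"gripper":0},{"dx":0.001,"dy":0.035,"dz":0.001,"rx":0,"ry":0,"rz":0,"gripper":0}]'
python3 -m creep '[{"dx":0,"dy":0.0025,"dz":0,"rx":0,"ry":0,"rz":0,"gripper":0},{"dx":0,"dy":0.005,"dz":0,"rx":0,"ry":0,"rz":0,"gripper":0},{"dx":0,"dy":0.0075,"dz":0,"rx":0,"ry":0,"rz":0,"gripper":0},{"dx":0,"dy":0.01,"dz":0,"rx":0,"ry":0,"rz":0,"gripper":0}]'
```

```text
time: 16.45
tool_pos: [0.4541, 0.0009, 0.2833]
tool_rot: [-1.57, -0.001, -0.974]
contact_force: [-2.3, 0.2, 8.7]
opening: 0.0005
time: 16.95
tool_pos: [0.4541, 0.0009, 0.2733]
tool_rot: [-1.57, -0.001, -0.974]
contact_force: [-2.4, 0.3, 7.6]
opening: 0.0005
```

```bash
python3 -m creep '[{"dx":0,"dy":0.0025,"dz":0,"rx":0,"ry":0,"rz":0,"gripper":0},{"dx":0,"dy":0.005,"dz":0,"rx":0,"ry":0,"rz":0,"gripper":0},{"dx":0,"dy":0.0075,"dz":0,"rx":0,"ry":0,"rz":0,"gripper":0},{"dx":0,"dy":0.01,"dz":0,"rx":0,"ry":0,"rz":0,"gripper":0},{"dx":0,"dy":0.0125,"dz":0,"rx":0,"ry":0,"rz":0,"gripper":0},{"dx":0,"dy":0.015,"dz":0,"rx":0,"ry":0,"rz":0,"gripper":0},{"dx":0,"dy":0.0175,"dz":0,"rx":0,"ry":0,"rz":0,"gripper":0},{"dx":0,"dy":0.02,"dz":0,"rx":0,"ry":0,"rz":0,"gripper":0},{"dx":0,"dy":0.0225,"dz":0,"rx":0,"ry":0,"rz":0,"gripper":0},{"dx":0,"dy":0.025,"dz":0,"rx":0,"ry":0,"rz":0,"gripper":0},{"dx":0,"dy":0.027,"dz":0,"rx":0,"ry":0,"rz":0,"gripper":0}]'
python3 -c "
from h import *
go([.454,0,.24],34.2-90)"
```

```text
time: 18.32
tool_pos: [0.4542, 0.0008, 0.2462]
tool_rot: [-1.57, -0.001, -0.974]
contact_force: [-2.8, 0.1, 7.7]
opening: 0.0003
t 18.32 pos [0.4542 0.0008 0.2462] rot [-8.996e+01 -6.000e-02 -5.579e+01] F [-2.83  0.05  7.66] op 0.0003
  d [ 0.0006  0.0062 -0.0006] r [-0.0008  0.0001  0.0011]
```

```bash
python3 -m creep '[{"dx":0,"dy":0.001,"dz":0,"rx":0,"ry":0,"rz":0,"gripper":0},{"dx":0,"dy":0.002,"dz":0,"rx":0,"ry":0,"rz":0,"gripper":0},{"dx":0,"dy":0.003,"dz":0,"rx":0,"ry":0,"rz":0,"gripper":0},{"dx":0,"dy":0.004,"dz":0,"rx":0,"ry":0,"rz":0,"gripper":0}]'
python3 -m creep '[{"dx":0,"dy":0.0005,"dz":0,"rx":0,"ry":0,"rz":0,"gripper":0},{"dx":0,"dy":0.001,"dz":0,"rx":0,"ry":0,"rz":0,"gripper":0}]'
```

```text
time: 18.82
tool_pos: [0.4541, 0.0009, 0.2422]
tool_rot: [-1.57, -0.001, -0.974]
contact_force: [-2.1, 0.7, 7.0]
opening: 0.0003
time: 19.08
tool_pos: [0.4541, 0.0009, 0.2412]
tool_rot: [-1.57, -0.001, -0.974]
contact_force: [-1.7, 0.3, 6.7]
opening: 0.0006
```

```bash
for i in 1 2 3; do python3 -m creep '[{"dx":0,"dy":0.0004,"dz":0,"rx":0,"ry":0,"rz":0,"gripper":0},{"dx":0,"dy":0.0004,"dz":0,"rx":0,"ry":0,"rz":0,"gripper":0}]' | grep -E "pos|force"; done
```

```text
tool_pos: [0.4541, 0.0009, 0.2408]
contact_force: [-2.1, 1.0, 6.3]
tool_pos: [0.4541, 0.0009, 0.2404]
contact_force: [-2.0, 0.4, 7.1]
tool_pos: [0.4541, 0.0009, 0.24]
contact_force: [-2.2, 0.4, 6.3]
```

```bash
python3 -m creep '[{"dx":0,"dy":0.0004,"dz":0,"rx":0,"ry":0,"rz":0,"gripper":0},{"dx":0,"dy":0.0004,"dz":0,"rx":0,"ry":0,"rz":0,"gripper":0}]' | grep -E "pos|force"; python3 -m creep '[{"dx":0,"dy":0.0003,"dz":0,"rx":0,"ry":0,"rz":0,"gripper":0},{"dx":0,"dy":0.0003,"dz":0,"rx":0,"ry":0,"rz":0,"gripper":0}]' | grep -E "pos|force"
```

```text
tool_pos: [0.4542, 0.0009, 0.2397]
contact_force: [-2.5, 0.8, 7.8]
tool_pos: [0.4541, 0.0009, 0.2395]
contact_force: [-3.4, -0.1, 9.1]
```

```bash
for i in 1 2; do python3 -m creep '[{"dx":0,"dy":0.0003,"dz":0,"rx":0,"ry":0,"rz":0,"gripper":0},{"dx":0,"dy":0.0003,"dz":0,"rx":0,"ry":0,"rz":0,"gripper":0}]' | grep -E "pos|force";done
```

```text
tool_pos: [0.4542, 0.0008, 0.2394]
contact_force: [-2.7, -0.1, 10.1]
tool_pos: [0.4542, 0.0009, 0.2394]
contact_force: [-3.5, 0.0, 10.9]
```

```bash
for i in 1 2; do python3 -m creep '[{"dx":0,"dy":0.0005,"dz":0,"rx":0,"ry":0,"rz":0,"gripper":0},{"dx":0,"dy":0.0005,"dz":0,"rx":0,"ry":0,"rz":0,"gripper":0}]' | grep -E "pos|force";done
```

```text
tool_pos: [0.4542, 0.0009, 0.2392]
contact_force: [-5.2, 1.0, 13.9]
tool_pos: [0.4542, 0.0009, 0.239]
contact_force: [-5.9, -0.1, 17.3]
```

```bash
python3 -m creep '[{"dx":0,"dy":-0.0004,"dz":0,"rx":0,"ry":0,"rz":0,"gripper":0},{"dx":0,"dy":-0.0004,"dz":0,"rx":0,"ry":0,"rz":0,"gripper":0}]' | grep -E "pos|force"; for i in 1 2 3 ; do python3 -m creep '[{"dx":0,"dy":0,"dz":0,"rx":0,"ry":0,"rz":0,"gripper":0},{"dx":0,"dy":0,"dz":0,"rx":0,"ry":0,"rz":0,"gripper":0}]' | grep -E "pos|force"; done
```

```text
tool_pos: [0.4542, 0.0009, 0.2391]
contact_force: [-5.4, 0.8, 14.6]
tool_pos: [0.4542, 0.0009, 0.2391]
contact_force: [-4.8, 0.9, 14.3]
tool_pos: [0.4542, 0.0009, 0.2391]
contact_force: [-4.7, 0.2, 15.1]
tool_pos: [0.4542, 0.0009, 0.2391]
contact_force: [-5.1, 0.1, 14.9]
```

A push of about 15 N held steadily for about 1 s on a firm stop. Now I'll rise, move clear and check.

```bash
python3 -m creep '[{"dx":0,"dy":-0.002,"dz":0,"rx":0,"ry":0,"rz":0,"gripper":0},{"dx":0,"dy":-0.006,"dz":0,"rx":0,"ry":0,"rz":0,"gripper":0},{"dx":0,"dy":-0.02,"dz":0,"rx":0,"ry":0,"rz":0,"gripper":0},{"dx":0,"dy":-0.05,"dz":0,"rx":0,"ry":0,"rz":0,"gripper":0},{"dx":0,"dy":-0.09,"dz":0,"rx":0,"ry":0,"rz":0,"gripper":0},{"dx":0,"dy":-0.12,"dz":-0.02,"rx":0,"ry":0,"rz":0,"gripper":0},{"dx":0,"dy":-0.13,"dz":-0.06,"rx":0,"ry":0,"rz":0,"gripper":0},{"dx":0,"dy":-0.13,"dz":-0.1,"rx":0,"ry":0,"rz":0,"gripper":0},{"dx":0,"dy":-0.13,"dz":-0.1,"rx":0,"ry":0,"rz":0,"gripper":0}]'
python3 - <<'E'
from h import *
for n in('scene','top'):
    im,d=read_camera(n); c=get_calibration(n); np.savez('/tmp/%sF.npz'%n,im=im,d=d); save(n+'F',im)
    P=cloud(c,d); h,s,v=[cv2.cvtColor(im,cv2.COLOR_RGB2HSV)[...,i].astype(int) for i in range(3)]
    red=((h<5)|(h>174))&(s>150)&(v>90)&(np.hypot(P[...,0]-.454,P[...,1])<.025)
    print(n,'cap z',red.sum(),np.median(P[red],0) if red.any() else None)
    o=(h>5)&(h<18)&(s>150)&(v>120)&(np.hypot(P[...,0]-.43,P[...,1]+.39)<.1)
    print(np.median(P[o],0))
    I0=np.load('/tmp/%s0.npz'%n)['im']; df=np.abs(im.astype(int)-I0).max(-1); save(n+'D',np.clip(df*2,0,255).astype(np.uint8)[...,None].repeat(3,-1))
E
```

```text
time: 23.45
tool_pos: [0.3701, -0.0561, 0.3684]
tool_rot: [-1.57, -0.002, -0.976]
contact_force: [0.4, -0.2, -0.5]
opening: -0.0
scene cap z 56 [ 4.55238215e-01 -3.06012897e-04  2.20646223e-01]
[ 0.43599299 -0.39225265  0.01964294]
top cap z 100 [4.53074550e-01 2.86209595e-04 2.23147680e-01]
[ 0.43057855 -0.39020133  0.02302866]
```

View pics/sceneF.png

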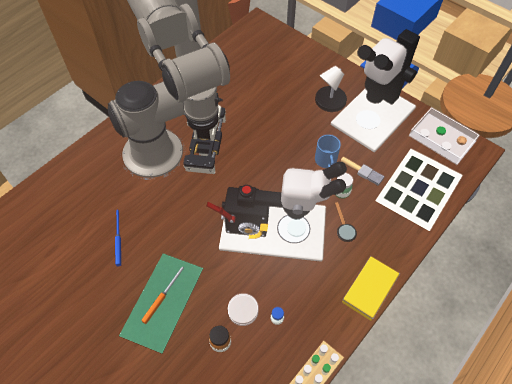

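View pics/sceneD.png

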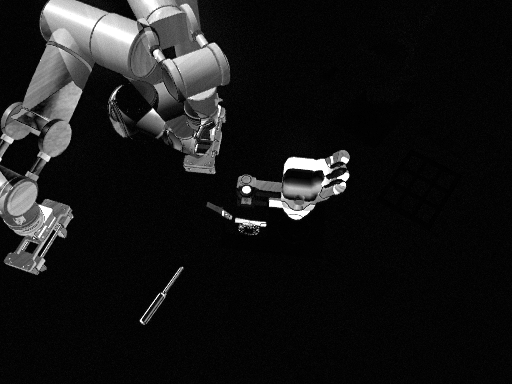

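View pics/topF.png

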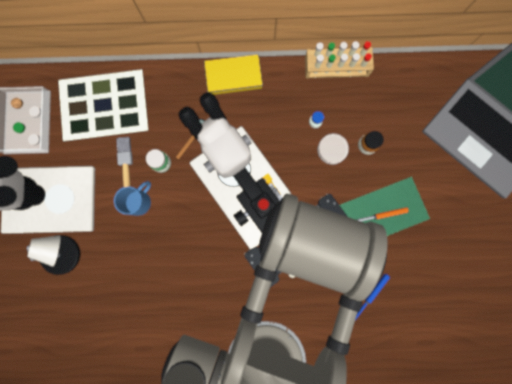

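The final views show the pawl at rest (scene 217,211), cap top at z 0.223 (top camera) and the bar on the mat. The difference image shows only the arm, bar, pawl, wheel and head have changed.

```bash
python3 -c "
from h import *
print(robot.hand_in())"
```

```text
the job is handed in; nothing more can be done
None
```

The job is done and handed in at about 23.5 s of the 64 s allowed; `hand_in` gave no verdict.

- **Pawl:** I took the orange bar from the mat, slid the rod under the pawl's tail and swung the pawl over its pivot. Afterwards it lay back on its rest, clear of the wheel, with the head still up. Measured tool force stayed at about 2 N each time I checked.
- **Bar:** I laid it back on the mat before pressing the head. It is flat, with its grip point near (0.426, -0.368) m and the mat's middle near (0.430, -0.357) m.
- **Head:** I pressed the cap down slowly at about 0.02 m/s, with 6 to 9 N. At the stop I held 14 to 15 N vertically for about 1 s, around 15.5 N in total.
    - **Peak:** the highest push was about 18 N, just before I eased off to hold. That is within the limits.
    - **Side force:** about 5 N of sideways force built up during the hold.

**Last checks:** The top camera puts the cap at 0.223 m, exactly the stop height. The scene camera reads 0.2206 m, 2.4 mm lower, but it also read about 2.7 mm low at the start. A before-and-after picture comparison showed no bystander moved. The arm was clear of everything. One early move was refused because its rows lacked some keys; nothing moved, and I sent it again in full.

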